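# Empty the tablet dispenser by hand

### The job

Empty the tablet dispenser by hand: switch off its two orange toggles (drive and shaker) without moving the grey ones beside them, and push the sample pan fully home under the tray's lip with its grip tab outwards; only then turn the crank slowly, its top towards you, at no more than about a turn in five seconds, until every tablet has dropped one by one onto the tray. Then sweep all the tablets over the lip into the pan with the pusher, never touching a tablet with the fingers, and stand the pusher back on its black mat. Leave the pan on the desk, the orange toggles off and the jar and the dropper bottle where they are.

Things in the scene. Friction and masses are not known exactly. Their poses are not given: they have to be found in the camera images.
- dispenser: Fixed tablet dispenser; origin on the desk under the drum's middle, x away from robot, y left (mm). Clear-cased drum, axis along y at z 145; casing x -57..58, y -15..15, top z 201; grey box at its right. Chute to a steel tray: inside x -180..-75, floor z 45, 4 mm walls to z 81 on 3 sides, left end y +105; floor y +16..+105 (in front +3..) is a 4 mm ledge. Right end open: lip edge at y -102.
- drum (a joint): Drum angle, rad: about 0 at the start, grows as the crank's top goes towards the robot (top, front, bottom, back); stiff (0.1 N m), stays put, stop at -0.3. Six pockets 60 degrees apart, at most one tablet in each; a tablet rolls out towards the robot when its pocket comes a little below level in front, and drops to the tray. A full turn (6.28) empties all. Keep it always under 2 rad/s.
- grip_mid (a point): Middle of the crank's black grip: level bar along the dispenser's y, 16 mm thick, 58 mm long, spins freely on its pin. Runs on a 45 mm circle about x 0, y +86, z 145 of the dispenser's frame; at drum angle 0 it is at the top (z 190). The crank arm (8 mm thick) is on its drum side, 32 to 40 mm from this point. Can be pinched from above all the way round.
- dock (a point): Point on the desk where the middle of the pan's underside belongs, at x -127.5, y -141 in the dispenser's frame; the pan's axes then lie along the dispenser's, its +y wall under the lip, 4 mm clear of the white plinth (plinth face y -85; the lip overhangs it by 17 mm, 37 mm clear height below; the tray's walls reach on to y -113, also from z 38 up). Home means within 18 mm.
- pan: Loose white sample pan, 130 x 104 mm (x, y), 34 mm high, walls and floor 3 mm, 0.14 kg; origin in the middle of its underside. Its +y wall goes under the lip. Its -y wall carries an upright grip tab (at x 0, y -47.5 mm): neck 12 mm thick along y, 40 mm wide along x, from 34 to 68 mm high; blue head 20 x 44 mm above it, up to 76 mm.
- pusher: Loose tablet pusher, upright on the mat: white block with a grey foot, 92 mm wide (x), 36 mm thick (y), 30 mm high, and a blue handle: neck 14 mm thick (y), 36 mm wide (x), 30 to 67 mm high, head 22 x 44 mm up to 75 mm. 0.16 kg. Origin in the middle of its underside; the same both ways round. Grip the neck 54 mm up. Set down on the tray's ledge, its foot sweeps 4 mm over the floor.
- mat: Black rubber mat, 130 x 80 mm (x, y), 3 mm thick, fixed to the desk; the pusher's place. Origin in the middle of its underside.
- tg_drive (a joint): Toggle with an orange lever, feeds the dispenser's drive. 0 = on (leans 0.4 rad away from the robot), 0.8 rad = off (leans 0.4 rad towards the robot, against its stop); stays where it is left, about 2 N on the lever moves it. To be switched off.
- tip_drive (a point): Tip of that orange lever, 36 mm from its hinge (42 mm over the desk), 75 mm over the desk at both ends of its travel; lever 7 mm thick (x), 9 mm wide (y), swings along the bank's x. One of five in a row on a fixed switch bank, 34 mm apart along the bank's y, in changing order; bank turned up to 0.15 rad, housing top 46 mm over the desk.
- tg_shaker (a joint): Toggle with an orange lever, feeds the dispenser's shaker. 0 = on (leans 0.4 rad away from the robot), 0.8 rad = off (leans 0.4 rad towards the robot, against its stop); stays where it is left, about 2 N on the lever moves it. To be switched off.
- tip_shaker (a point): Tip of that orange lever, 36 mm from its hinge (42 mm over the desk), 75 mm over the desk at both ends of its travel; lever 7 mm thick (x), 9 mm wide (y), swings along the bank's x. One of five in a row on a fixed switch bank, 34 mm apart along the bank's y, in changing order; bank turned up to 0.15 rad, housing top 46 mm over the desk.
- tg_feed_a (a joint): Toggle with a grey lever, feeds another instrument. 0 = on (leans 0.4 rad away from the robot), 0.8 rad = off (leans 0.4 rad towards the robot, against its stop); stays where it is left, about 2 N on the lever moves it. Must stay on.
- tip_feed_a (a point): Tip of that grey lever, 36 mm from its hinge (42 mm over the desk), 75 mm over the desk at both ends of its travel; lever 7 mm thick (x), 9 mm wide (y), swings along the bank's x. One of five in a row on a fixed switch bank, 34 mm apart along the bank's y, in changing order; bank turned up to 0.15 rad, housing top 46 mm over the desk.
- tg_feed_b (a joint): Toggle with a grey lever, feeds another instrument. 0 = on (leans 0.4 rad away from the robot), 0.8 rad = off (leans 0.4 rad towards the robot, against its stop); stays where it is left, about 2 N on the lever moves it. Must stay on.
- tip_feed_b (a point): Tip of that grey lever, 36 mm from its hinge (42 mm over the desk), 75 mm over the desk at both ends of its travel; lever 7 mm thick (x), 9 mm wide (y), swings along the bank's x. One of five in a row on a fixed switch bank, 34 mm apart along the bank's y, in changing order; bank turned up to 0.15 rad, housing top 46 mm over the desk.
- tg_feed_c (a joint): Toggle with a grey lever, feeds another instrument. 0 = on (leans 0.4 rad away from the robot), 0.8 rad = off (leans 0.4 rad towards the robot, against its stop); stays where it is left, about 2 N on the lever moves it. Must stay on.
- tip_feed_c (a point): Tip of that grey lever, 36 mm from its hinge (42 mm over the desk), 75 mm over the desk at both ends of its travel; lever 7 mm thick (x), 9 mm wide (y), swings along the bank's x. One of five in a row on a fixed switch bank, 34 mm apart along the bank's y, in changing order; bank turned up to 0.15 rad, housing top 46 mm over the desk.
- tablet_1: Orange tablet, 24 mm across, 14 mm thick, biconvex, smooth, 12 g; origin in its middle, z along its axis. In a pocket of the drum at the start; absent in some starts.
- tablet_2: Orange tablet, 24 mm across, 14 mm thick, biconvex, smooth, 12 g; origin in its middle, z along its axis. In a pocket of the drum at the start; absent in some starts.
- tablet_3: Orange tablet, 24 mm across, 14 mm thick, biconvex, smooth, 12 g; origin in its middle, z along its axis. In a pocket of the drum at the start; absent in some starts.
- tablet_4: Orange tablet, 24 mm across, 14 mm thick, biconvex, smooth, 12 g; origin in its middle, z along its axis. In a pocket of the drum at the start; absent in some starts.
- tablet_5: Orange tablet, 24 mm across, 14 mm thick, biconvex, smooth, 12 g; origin in its middle, z along its axis. In a pocket of the drum at the start; absent in some starts.
- jar: Bystander: small jar with a red lid, 44 x 44 x 60 mm.
- dropper: Bystander: amber dropper bottle, 33 x 34 x 102 mm.

How it is judged:
On the way, in this order (a step that is already met when the one before it is completed fails the run):
1. both orange toggles are off and the pan stands home under the lip (value of joint each of tg_drive, tg_shaker above 0.6 rad and horizontal distance between pan and dock below 0.018 m and height (world z) of pan below 0.006 m and angle between pan's own z axis and vertical below 0.06 rad and angle between the y axis of pan and the y axis of dispenser, either way round below 0.2 rad), for 0.2 s.
2. every tablet has left the drum (x of each of tablet_1, tablet_2, tablet_3, tablet_4, tablet_5 in the frame of dispenser below -0.065 m and height (world z) of each of tablet_1, tablet_2, tablet_3, tablet_4, tablet_5 below 0.09 m), for 0.2 s.
3. every tablet lies in the pan (x of tablet_1 in the frame of pan between -0.064 and 0.064 m and y of tablet_1 in the frame of pan between -0.051 and 0.051 m and height (world z) of each of tablet_1, tablet_2, tablet_3, tablet_4, tablet_5 below 0.045 m and x of tablet_2 in the frame of pan between -0.064 and 0.064 m and y of tablet_2 in the frame of pan between -0.051 and 0.051 m and x of tablet_3 in the frame of pan between -0.064 and 0.064 m and y of tablet_3 in the frame of pan between -0.051 and 0.051 m and x of tablet_4 in the frame of pan between -0.064 and 0.064 m and y of tablet_4 in the frame of pan between -0.051 and 0.051 m and x of tablet_5 in the frame of pan between -0.064 and 0.064 m and y of tablet_5 in the frame of pan between -0.051 and 0.051 m), for 0.2 s.
At the end, for the whole second after the job is handed in: Every tablet lies in the pan at rest, the pan stands flat on the desk; both orange toggles are off (joint over 0.6 rad) and the grey ones on (under 0.25 rad); the pusher stands upright on the mat, its middle within 40 mm of the mat's middle, and is released (all of step 3 and linear speed of each of tablet_1, tablet_2, tablet_3, tablet_4, tablet_5, pusher below 0.03 m/s and value of joint each of tg_drive, tg_shaker above 0.6 rad and value of joint each of tg_feed_a, tg_feed_b, tg_feed_c below 0.25 rad and height (world z) of each of pan, pusher below 0.008 m and angle between each of pan, pusher's own z axis and vertical below 0.1 rad and horizontal distance between pusher and mat below 0.04 m); the robot touches nothing.
It fails at once if a grey toggle is moved (by 0.25 rad or more) (value of joint any of tg_feed_a, tg_feed_b, tg_feed_c above 0.25 rad).
It fails at once if the drum is turned faster than 2.2 rad/s (velocity of joint drum above 2.2 rad/s).
It fails at once if the fingers touch a tablet (over 1 N) (contact force between the fingers and tablet_1 above 1 N or contact force between the fingers and tablet_2 above 1 N or contact force between the fingers and tablet_3 above 1 N or contact force between the fingers and tablet_4 above 1 N or contact force between the fingers and tablet_5 above 1 N).
It fails at once if a bystander is moved by 30 mm or more (distance of any of jar, dropper from where it was at the start of the episode above 0.03 m).
Of tablet_1, tablet_2, tablet_3, tablet_4, tablet_5 only 3 to 5 are there at a start; the rules pass over those that are not, and their reading is None.
At some moment in a run one of pusher may be knocked a few centimetres aside while the robot is not near it.
Once in a run the grip may slacken for a moment while it holds something.
It also fails if it takes over 200 s, if anything falls off the work surface, if the arm or the gripper's body presses on something with over 40 N, if the wrist force passes 120 N, or if a joint passes its speed limit or range.

### The arm

A 7-joint arm with a two-finger parallel gripper is mounted at the origin on a cart in front of the work surface, level with it; the furniture and walls round the work are solid. World frame = base frame: x ahead of the robot, y to its left, z up, the work surface at z = 0. Lengths are in m, angles in rad, forces in N, time in s.
With the tool pointing down it reaches from about 0.4 to 0.85 m from the base axis. Payload 4.5 kg.
Tool frame: the origin (TCP) lies between the finger pads; the fingertips stand 11 mm ahead of it and the grasp point (between the pads) lies 8 mm behind it (r.tip_reach is the distance from the TCP to the fingertips, in m); x points along the fingers, y is the direction in which the jaws open and shut, and the axes are right-handed (so a half turn about x gives the same grasp; the last joint's range is limited). The gripper opens to 88 mm and grips with 3 to 60 N. Pads are 18 mm wide; open, the fingers measure 123 mm over their backs; the gripper's body (75 mm by 187 mm) begins 45 mm behind the grasp point.
Start: joints at [1.279, 0.689, -0.195, 1.565, 0.157, 0.902, -0.215], TCP at [0.2, -0.592, 0.25] pointing down, gripper open.
Joint ranges: [-3.01, 3.01], [-0.46, 2.08], [-1.47, 1.51], [0.13, 2.56], [-1, 4.14], [0.04, 2.09], [-2.66, 2.66]. Speed limits (rad/s): [2.57, 2.57, 3.14, 3.14, 3.14, 3.14, 3.14].

### API

Orientations are given as a unit quaternion [x, y, z, w].
In Python, from plant import r gives the robot as it stands.
- The arm moves only by the tool drive_tool, never from a script. Its argument "deltas" is a list of rows, each a list of 3 entries, a list of its own where there are three numbers: the turn, a rotation vector about the tool's x, y, z in degrees, then the shift along the tool's x, y, z in cm, then the finger opening in cm, from 0 to 8.81. A call has 1 to 12 rows; each row shifts and turns the commanded pose from where the row before left it, along the tool's axes as they then stand; what a row does not reach is not made up. A row lasts 1/12 s, in which the tool goes at most 41.7 mm and 7.16 degrees, less where a joint would pass 70% of its speed; a pose out of reach is approached as far as the arm can. A call is refused whole if a number of a shift passes 4.17 or a number of a turn 7.16, either way. A call with a gripper value outside its range is refused whole. The fingers move at their own pace and stop on an object; "force" is the grip in N (left out, the last holds). Time passes only in rows, so rows that do not move let the fingers close. It gives the time, the measured TCP pose, the force and the opening at its end, in the units of the state.
- r.get_state(): the state, without advancing time (a new reading comes with each control period).
- r.snapshot(name): name is "scene" or "side" or "wrist"; returns a dict with "color" (400x640x3 uint8, red, green, blue), "fov_y" (degrees; the focal length in pixels is half the picture's height over the tangent of half this angle, whatever the lens; pixels are square), "cx", "cy" (the principal point, pixels), "extrinsics" (4x4, takes a point from world to camera coordinates); the wrist camera has in their place "tool_from_camera" (4x4, takes a point from camera to tool coordinates, whose origin is the TCP and whose axes are the tool frame's). Camera axes: x right, y up, looking along -z (the intrinsics and any distortion apply to the point x, -y, -z); pixel columns grow to the right and rows downward; lengths in m; the calibration is good to about 2 mm. A picture is of the moment at which its call begins: read the wrist's pose just before it. There is no depth.
- r.finish_job(): hands the job in, once; it reports no verdict.
The state is a dict: "clock": time; "q": joint angles; "qd": joint speeds; "joint_torque": joint torques, N m; "tool_pos": TCP position; "eef_rot": TCP orientation; "contact_force": force on the tool from outside, world axes, zero at the start; "moment": the same for the moment, N m; "opening": opening from 0.0 (shut) to 1.0 (fully open).
Only numpy, scipy, OpenCV 4.12 (cv2) and the standard library are available. Lean on these libraries where they do the work, as an engineer would, in place of code of your own. Each camera call takes 0.05 s, during which the arm holds its last target. There are 200 camera calls.

## Working session

There is one attempt and no reset: what is moved stays moved. The work goes in short steps, Python scripts to look and compute and a tool call to move; the robot and the scene stay as the last step left them, time stands still between calls to the robot, and variables do not carry over. Pictures are saved under pics/ and viewed, about 12 in all and at most 16, crops included, and the job is handed in when it is done.

Besides the shell and the picture viewer there is one more tool, called after "Emit:" as name(argument=value, ...), one argument or row to a line, values as JSON. drive_tool: Moves the arm, as the interface text tells. Its arguments: {"type":"object","properties":{"deltas":{"type":"array","items":{"type":"array"}},"force":{"type":"number"}},"required":["deltas"]}

```bash
ls; mkdir -p pics; cat > h.py <<'E'
import numpy as np, cv2, json
from plant import r
from scipy.spatial.transform import Rotation as R
def snap(n,f=None):
    s=r.get_state(); d=r.snapshot(n)
    if f: cv2.imwrite('pics/'+f,d['color'][:,:,::-1])
    E=None
    if n=='wrist':
        T=np.eye(4);T[:3,:3]=R.from_quat(s['eef_rot']).as_matrix();T[:3,3]=s['tool_pos']
        E=np.linalg.inv(T@np.array(d['tool_from_camera']))
    else: E=np.array(d['extrinsics'])
    f_=200/np.tan(np.radians(d['fov_y']/2))
    return dict(img=d['color'],E=E,f=f_,cx=d['cx'],cy=d['cy'],keys={k:v for k,v in d.items() if k!='color'})
def proj(c,p):
    q=c['E']@np.append(p,1); return c['cx']+c['f']*q[0]/-q[2], c['cy']-c['f']*q[1]/-q[2]
def back(c,u,v,z):
    Ci=np.linalg.inv(c['E']); d=Ci[:3,:3]@np.array([(u-c['cx'])/c['f'],-(v-c['cy'])/c['f'],-1]); o=Ci[:3,3]
    return o+d*(z-o[2])/d[2]
E
python3 - <<'E'
from h import *
s=r.get_state(); print(s)
for n in('scene','side','wrist'):
    c=snap(n,n+'0.png'); print(n,c['keys'])
E
```

```text
pics
{'clock': 0.0, 'q': array([ 1.27880467,  0.68998743, -0.19451699,  1.56630718,  0.15727018,
        0.9024669 , -0.21512561]), 'qd': array([-4.36516305e-04, -5.55159801e-04, -3.19144100e-04,  2.24627679e-03,
       -9.00160980e-04, -4.63621031e-05, -1.17446128e-05]), 'joint_torque': array([-4.30036762e-04, -5.27566409e+01, -1.26713421e+00, -1.53430957e+01,
       -5.27056865e-02,  6.53696159e-03,  1.93392320e-04]), 'tool_pos': array([ 0.19981433, -0.59157895,  0.24891773]), 'eef_rot': array([-0.69760732, -0.11530407,  0.69787966, -0.11407443]), 'contact_force': array([-0.34113815,  0.33956456,  0.56908274]), 'moment': array([-0.0317104 ,  0.00990356,  0.03175246]), 'opening': 1.001548476677898}
scene {'fov_y': 51.64109069323971, 'cx': 322.6205289934102, 'cy': 198.5927469372497, 'extrinsics': array([[-0.31829094, -0.94783666, -0.01722023,  0.13506472],
       [ 0.69970584, -0.24714503,  0.67032162, -0.49057514],
       [-0.6396113 ,  0.2013082 ,  0.74187087, -0.90362437],
       [ 0.        ,  0.        ,  0.        ,  1.        ]])}
side {'fov_y': 54.87293603586042, 'cx': 318.82866645896263, 'cy': 194.1938853324826, 'extrinsics': array([[ 0.96751075, -0.25249788, -0.01295227, -0.53805657],
       [ 0.13995696,  0.49220967,  0.85915173, -0.1621389 ],
       [-0.21055876, -0.8330513 ,  0.51155698, -1.3417543 ],
       [ 0.        ,  0.        ,  0.        ,  1.        ]])}
wrist {'fov_y': 66.68043582519401, 'cx': 316.15317474263793, 'cy': 196.7160489918424, 'tool_from_camera': array([[-1.25978272e-03,  2.54367611e-01, -9.67106784e-01,
        -1.35644898e-01],
       [ 9.99998984e-01,  9.64990574e-04, -1.04881809e-03,
        -7.14625064e-04],
       [ 6.66463579e-04, -9.67107123e-01, -2.54368569e-01,
        -6.54113123e-02],
       [ 0.00000000e+00,  0.00000000e+00,  0.00000000e+00,
         1.00000000e+00]])}
```

View pics/scene0.png

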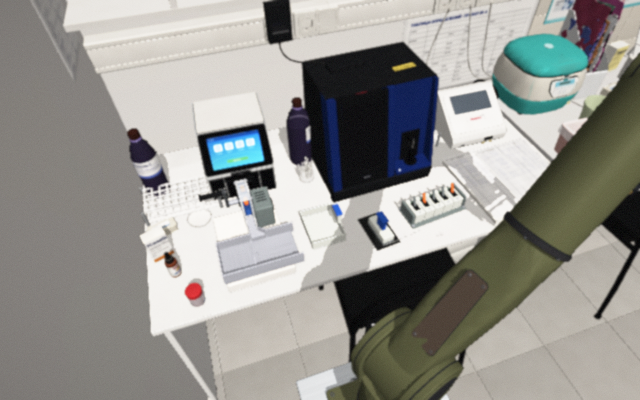

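View pics/side0.png

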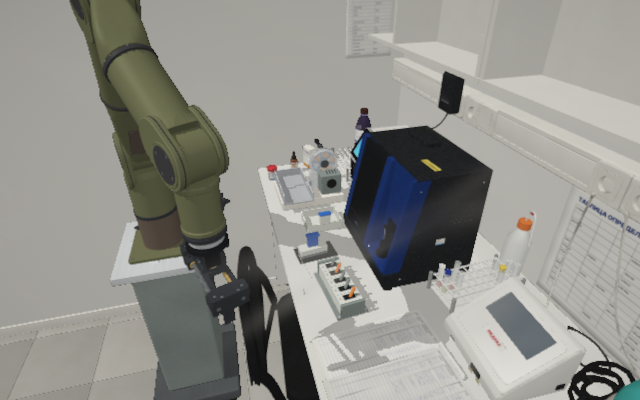

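The scene view shows the dispenser and tray near (250,240), the pan at (322,225), the pusher on its mat at (380,230), the bank at (432,203), the jar at (195,293) and the dropper at (172,262). I'll enlarge them.

```bash
python3 - <<'E'
import cv2
a=cv2.imread('pics/scene0.png')[165:315,135:475]; cv2.imwrite('pics/sc1.png',cv2.resize(a,None,fx=2.35,fy=2.35,interpolation=cv2.INTER_CUBIC))
b=cv2.imread('pics/side0.png')[140:320,250:380]; cv2.imwrite('pics/si1.png',cv2.resize(b,None,fx=3.3,fy=3.3,interpolation=cv2.INTER_CUBIC))
E
```

```text
(no output)
```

View pics/sc1.png

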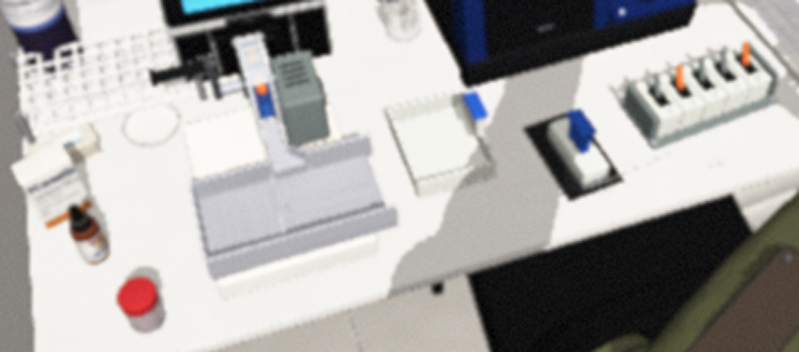

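View pics/si1.png

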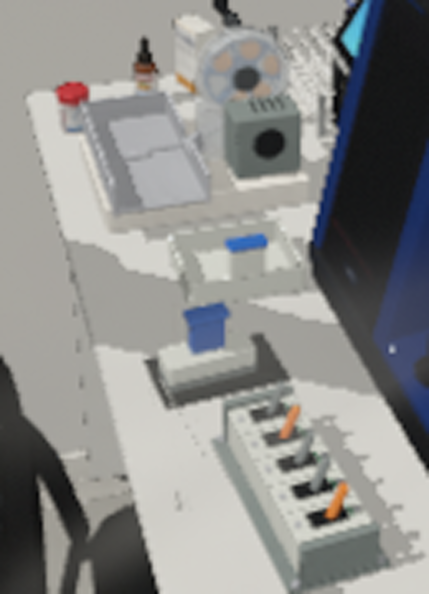

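The enlarged view shows the orange levers as the 2nd and 5th from the left, at (680,78) and (746,55) in the crop. The pan lies a little turned, with its blue tab at the far right corner (474,105). The pusher is on its mat at (580,140), and the crank grip is behind at (170,75).

```bash
python3 - <<'E'
from h import *
c=snap('scene')
P={'tipL':(681,67,.075),'tipR':(746,45,.075),'mat_fl':(526,126,.003),'mat_nl':(572,197,.003),'mat_nr':(621,181,.003),'pushhead':(580,116,.075),
'pan_fl':(387,104,.034),'pan_nl':(416,187,.034),'pan_nr':(491,165,.034),'tabhead':(474,96,.076),'tray_nl':(212,268,.081),'tray_nr':(396,213,.081),'tray_fr':(370,138,.081),'tray_fl':(196,186,.081),'grip':(175,73,.19),'gripend':(152,75,.19),'jar':(138,290,.06),'dropper':(76,212,.1)}
for k,(x,y,z) in P.items(): print(k,back(c,135+x/2.35,165+y/2.35,z).round(3))
c=snap('side')
P={'tipL':(294,408,.075),'tipR':(343,487,.075),'mat_nl':(146,356,.003),'mat_fl':(262,336,.003),'mat_nr':(172,405,.003),'mat_fr':(292,378,.003),'pushhead':(206,312,.075),'tabhead':(246,241,.076),'pan_nr':(188,291,.034),'pan_nl':(170,232,.034),'tray_nr':(112,214,.081),'tray_fr':(208,198,.081)}
for k,(x,y,z) in P.items(): print(k,back(c,250+x/3.3,140+y/3.3,z).round(3))
E
```

```text
tipL [ 0.523 -0.362  0.075]
tipR [ 0.53  -0.461  0.075]
mat_fl [ 0.552 -0.162  0.003]
mat_nl [ 0.427 -0.173  0.003]
mat_nr [ 0.429 -0.241  0.003]
pushhead [ 0.491 -0.206  0.075]
pan_fl [0.624 0.007 0.034]
pan_nl [0.484 0.011 0.034]
pan_nr [ 0.485 -0.087  0.034]
tabhead [ 0.565 -0.093  0.076]
tray_nl [0.422 0.263 0.081]
tray_nr [0.424 0.052 0.081]
tray_fr [0.539 0.051 0.081]
tray_fl [0.537 0.262 0.081]
grip [0.618 0.251 0.19 ]
gripend [0.623 0.277 0.19 ]
jar [0.435 0.347 0.06 ]
dropper [0.531 0.394 0.1  ]
tipL [ 0.524 -0.359  0.075]
tipR [ 0.534 -0.461  0.075]
mat_nl [ 0.428 -0.164  0.003]
mat_fl [ 0.551 -0.164  0.003]
mat_nr [ 0.437 -0.244  0.003]
mat_fr [ 0.561 -0.237  0.003]
pushhead [ 0.483 -0.202  0.075]
tabhead [ 0.553 -0.094  0.076]
pan_nr [ 0.486 -0.108  0.034]
pan_nl [0.492 0.008 0.034]
tray_nr [ 0.425 -0.01   0.081]
tray_fr [ 0.534 -0.007  0.081]
```

```bash
cat >> h.py <<'E'
def go(p,yaw=None,s=None):
    """needed turn (deg, rotvec in tool) and shift (cm, tool axes at present, then after turn); yaw=angle of tool y axis (mod pi) in world, tool down"""
    s=s or r.get_state(); M=R.from_quat(s['eef_rot']).as_matrix()
    print('t',round(s['clock'],2),'pos',s['tool_pos'].round(4),'tool y yaw',np.degrees(np.arctan2(M[1,1],M[0,1])).round(2),'F',s['contact_force'].round(1),'op',round(s['opening'],3))
    W=M
    if yaw is not None:
        c=[]
        for a in(yaw,yaw+np.pi):
            y=np.array([np.cos(a),np.sin(a),0]);x=np.array([0,0,-1.]);c.append(np.c_[x,y,np.cross(x,y)])
        rv=[R.from_matrix(M.T@k).as_rotvec() for k in c]; i=np.argmin([np.linalg.norm(v) for v in rv]); W=c[i]
        print('turn deg',np.degrees(rv[i]).round(2))
    d=np.array(p)-s['tool_pos']
    print('shift cm',(W.T@d*100).round(2),'tool axes in world\n',W.T.round(2))
E
python3 - <<'E'
from h import *
c=snap('scene')
for u,v in((338,195),(432,172),(316,165)): print(back(c,u,v,0).round(3))
go([.53,-.36,.2],0.084)
go([.53,-.36,.2],0.084+np.pi/2)
E
```

```text
[ 0.67  -0.136  0.   ]
[ 0.663 -0.478  0.   ]
[ 0.831 -0.112  0.   ]
t 0.3 pos [ 0.2    -0.5919  0.2495] tool y yaw -71.33 F [-0.7 -0.6  0.2] op 0.999
turn deg [-7.614e+01 -2.000e-02  3.000e-02]
shift cm [  4.95  34.83 -20.34] tool axes in world
 [[ 0.    0.   -1.  ]
 [ 1.    0.08  0.  ]
 [ 0.08 -1.    0.  ]]
t 0.3 pos [ 0.2    -0.5919  0.2495] tool y yaw -71.33 F [-0.7 -0.6  0.2] op 0.999
turn deg [13.86  0.    0.03]
shift cm [  4.95 -20.34 -34.83] tool axes in world
 [[ 0.    0.   -1.  ]
 [ 0.08 -1.    0.  ]
 [-1.   -0.08 -0.  ]]
```

Emit:
drive_tool(
  deltas=[
    [[6.93,0,0],[0,0,0],0],
    [[6.93,0,0],[0,0,0],0],
    [[0,0,0],[0.3,-2,-3.6],0],
    [[0,0,0],[0.3,-2,-3.6],0],
    [[0,0,0],[0.3,-2,-3.6],0],
    [[0,0,0],[0.3,-2,-3.6],0],
    [[0,0,0],[0.3,-2,-3.6],0],
    [[0,0,0],[0.3,-2,-3.6],0],
    [[0,0,0],[0.3,-2,-3.6],0],
    [[0,0,0],[0.3,-2,-3.6],0],
    [[0,0,0],[0.3,-2,-3.6],0],
    [[0,0,0],[0.3,-2,-3.6],0],
  ],
  force=30,
)

```text
clock: 1.3
tool_pos: [0.5435, -0.3612, 0.2196]
eef_rot: [-0.706, -0.03, 0.707, -0.03]
contact_force: [1.1, -0.6, -0.2]
opening: 0.118
```

```bash
python3 - <<'E'
from h import *
go([.547,-.360,.073],0.084+np.pi/2)
c=snap('wrist','w1.png')
for p in ([.5235,-.36,.075],[.532,-.461,.075],[.49,-.203,.075]): print(np.round(proj(c,p)))
E
```

```text
t 1.3 pos [ 0.5435 -0.3612  0.2196] tool y yaw -85.18 F [ 1.1 -0.6 -0.2] op 0.118
turn deg [ 0.  0. -0.]
shift cm [14.66 -0.09 -0.36] tool axes in world
 [[ 0.    0.   -1.  ]
 [ 0.08 -1.    0.  ]
 [-1.   -0.08 -0.  ]]
[314. 208.]
[419. 208.]
[151. 228.]
```

View pics/w1.png

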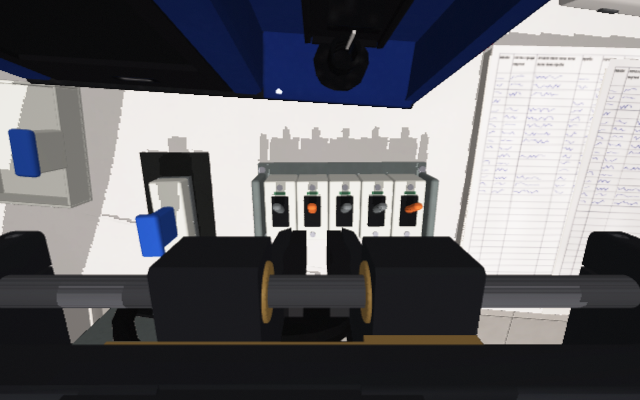

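The wrist view confirms the estimates: the orange levers are at (312,208) and (415,207), within a few pixels of prediction. I'll lower the fingers behind the first lever.

Emit:
drive_tool(
  deltas=[
    [[0,0,0],[0,0,-0.6],0],
    [[0,0,0],[3,0,0],0],
    [[0,0,0],[3,0,0],0],
    [[0,0,0],[3,0,0],0],
    [[0,0,0],[3,0,0],0],
    [[0,0,0],[2.6,0,0],0],
    [[0,0,0],[0,0,0.8],0],
    [[0,0,0],[0,0,0.8],0],
    [[0,0,0],[0,0,0.7],0],
    [[0,0,0],[0,0,0.6],0],
    [[0,0,0],[0,0,0.5],0],
    [[0,0,0],[0,0,0.2],0],
  ],
)

```text
clock: 2.35
tool_pos: [0.5153, -0.3667, 0.0763]
eef_rot: [0.71, 0.028, -0.703, 0.031]
contact_force: [6.5, -0.4, -1.1]
opening: 0.009
```

```bash
python3 - <<'E'
from h import *
go([.512,-.360,.073],0.084+np.pi/2)
c=snap('wrist','w2.png')
E
```

```text
t 2.35 pos [ 0.5153 -0.3667  0.0763] tool y yaw -85.23 F [ 6.5 -0.4 -1.1] op 0.009
turn deg [-0.04 -0.49 -0.26]
shift cm [ 0.33 -0.7   0.27] tool axes in world
 [[ 0.    0.   -1.  ]
 [ 0.08 -1.    0.  ]
 [-1.   -0.08 -0.  ]]
```

View pics/w2.png

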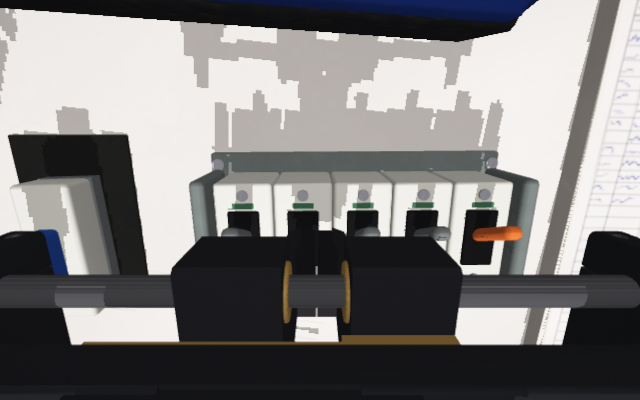

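Emit:
drive_tool(
  deltas=[
    [[0,0,0],[0,0,0.3],0],
    [[0,0,0],[0,0,0],0],
    [[0,0,0],[0,0,-1.2],0],
    [[0,0,0],[-3,0,-1],0],
    [[0,0,0],[-3,0,-1.6],0],
    [[0,0,0],[0,3.4,0],0],
    [[0,0,0],[0,3.4,0],0],
    [[0,0,0],[0,3.3,0],0],
    [[0,0,0],[0,0,0],0],
    [[0,0,0],[3,0,0],0],
    [[0,0,0],[3,0,0],0],
    [[0,0,0],[0,0,0.6],0],
  ],
)

```text
clock: 3.4
tool_pos: [0.5467, -0.461, 0.0691]
eef_rot: [-0.704, -0.032, 0.709, -0.028]
contact_force: [-0.9, 1.4, -1.6]
opening: 0.005
```

```bash
python3 - <<'E'
from h import *
go([.520,-.463,.073],0.084+np.pi/2)
c=snap('wrist','w3.png')
d=snap('scene','s3.png')
a=cv2.resize(c['img'][150:260,150:600,::-1],(800,196)); b=cv2.resize(d['img'][170:240,370:490,::-1],(686,400)); b=np.pad(b,((0,0),(0,114),(0,0)))
cv2.imwrite('pics/m3.png',np.vstack([a,b]))
E
```

```text
t 3.4 pos [ 0.5467 -0.461   0.0691] tool y yaw -85.16 F [-0.9  1.4 -1.6] op 0.005
turn deg [0.03 0.35 0.33]
shift cm [-0.39 -0.03  2.68] tool axes in world
 [[ 0.    0.   -1.  ]
 [ 0.08 -1.    0.  ]
 [-1.   -0.08 -0.  ]]
```

View pics/m3.png

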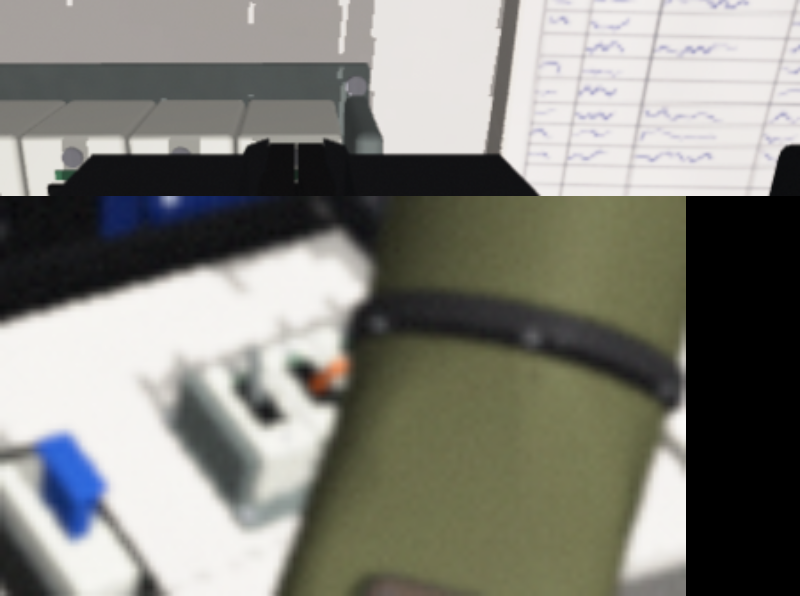

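Emit:
drive_tool(
  deltas=[
    [[0,0,0],[-0.4,0,0.7],0],
    [[0,0,0],[0,0,0.7],0],
    [[0,0,0],[0,0,0.6],0],
    [[0,0,0],[0,0,0.5],0],
    [[0,0,0],[0,0,0.2],0],
    [[0,0,0],[0,0,0.1],0],
  ],
)

```text
clock: 4.0
tool_pos: [0.5231, -0.4669, 0.0794]
eef_rot: [0.708, 0.029, -0.705, 0.031]
contact_force: [4.7, -0.6, 4.9]
opening: 0.008
```

Emit:
drive_tool(
  deltas=[
    [[0,0,0],[0,0,0.2],0],
    [[0,0,0],[0,0,0.2],0],
    [[0,0,0],[0,0,0],0],
  ],
)

```text
clock: 4.25
tool_pos: [0.5224, -0.4669, 0.0796]
eef_rot: [0.71, 0.029, -0.703, 0.031]
contact_force: [8.1, -1.6, 2.6]
opening: 0.002
```

```bash
python3 - <<'E'
from h import *
go([.520,-.463,.073],0.084+np.pi/2)
E
```

```text
t 4.25 pos [ 0.5224 -0.4669  0.0796] tool y yaw -85.13 F [ 8.1 -1.6  2.6] op 0.002
turn deg [ 0.06 -0.54 -0.26]
shift cm [ 0.66 -0.41  0.21] tool axes in world
 [[ 0.    0.   -1.  ]
 [ 0.08 -1.    0.  ]
 [-1.   -0.08 -0.  ]]
```

Emit:
drive_tool(
  deltas=[
    [[0,0,0],[0,0,-1.4],0],
    [[0,0,0],[-3,0,-0.4],0],
    [[0,0,0],[-3.5,0,0],8],
    [[4.87,0,0],[-3.5,0,0],8],
    [[0,0,0],[-2,-4.1,0],8],
    [[0,0,0],[-2,-4.1,0],8],
    [[0,0,0],[0,-4.1,0],8],
    [[0,0,0],[0,-4.1,0],8],
    [[0,0,0],[0,-4.1,0],8],
    [[0,0,0],[0,-4.1,0],8],
    [[0,0,0],[0,-4.1,0],8],
    [[0,0,0],[0,-4.1,0],8],
  ],
)

```text
clock: 5.25
tool_pos: [0.5342, -0.142, 0.2138]
eef_rot: [-0.706, 0.001, 0.708, 0.0]
contact_force: [0.4, 0.6, -0.1]
opening: 0.739
```

```bash
python3 - <<'E'
from h import *
go([.56,-.094,.047],np.pi/2)
c=snap('wrist','w4.png')
for p in ([.56,-.094,.076],[.607,.244,.19]): print(np.round(proj(c,p)))
d=snap('scene','s4.png')
b=cv2.resize(d['img'][170:240,370:490,::-1],(480,280));
cv2.imwrite('pics/m4.png',np.hstack([cv2.resize(c['img'][20:270,:,::-1],(640,250)),np.zeros((250,0,3),np.uint8)]))
b=np.pad(b,((0,0),(0,160),(0,0))); cv2.imwrite('pics/m4.png',np.vstack([c['img'][20:270,:,::-1],b]))
E
```

```text
t 5.25 pos [ 0.5342 -0.142   0.2138] tool y yaw -90.08 F [ 0.4  0.6 -0.1] op 0.739
turn deg [-0.08  0.18 -0.01]
shift cm [16.68 -4.8  -2.58] tool axes in world
 [[ 0.  0. -1.]
 [-0. -1.  0.]
 [-1.  0.  0.]]
[263. 162.]
[-456.  103.]
```

View pics/m4.png

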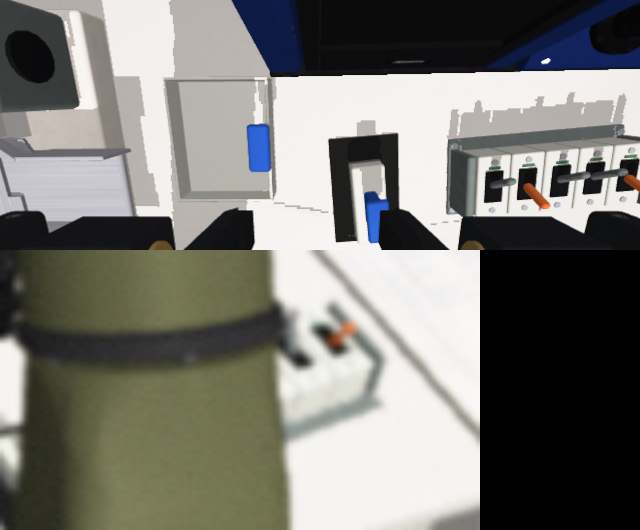

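Both orange levers now lean towards the robot and the grey ones still lean away. The pan's tab is at (259,168) and its rim corners are at (164,98), (272,97), (175,219) and (273,217). The end of the tray's far wall is at (130,171).

```bash
python3 - <<'E'
from h import *
c=snap('wrist')
for n,u,v,z in (('tab',258,167,.076),('fl',164,98,.034),('fr',272,97,.034),('nl',175,219,.034),('nr',273,217,.034),('wallend',131,170,.081),('plinth face far',137,205,.045),('push',376,222,.075),('matfr',397,153,.003),('matfl',329,158,.003)):
    print(n,back(c,u,v,z).round(4))
go([.557,-.091,.047],np.pi/2)
E
```

```text
tab [ 0.5554 -0.0797  0.076 ]
fl [0.6162 0.0191 0.034 ]
fr [ 0.6183 -0.0879  0.034 ]
nl [0.4897 0.0219 0.034 ]
nr [ 0.4935 -0.0857  0.034 ]
wallend [0.5521 0.0332 0.081 ]
plinth face far [0.5086 0.0546 0.045 ]
push [ 0.5037 -0.19    0.075 ]
matfr [ 0.5612 -0.2236  0.003 ]
matfl [ 0.5546 -0.1467  0.003 ]
t 5.4 pos [ 0.5352 -0.139   0.2138] tool y yaw -89.6 F [-0.2 -0.7 -0.8] op 0.873
turn deg [0.4  0.18 0.13]
shift cm [16.68 -4.8  -2.18] tool axes in world
 [[ 0.  0. -1.]
 [-0. -1.  0.]
 [-1.  0.  0.]]
```

Emit:
drive_tool(
  deltas=[
    [[0,0,0],[1.5,-2.4,-1.0],8],
    [[0,0,0],[1.5,-2.4,-1.0],8],
    [[0,0,0],[1,0,0],8],
    [[0,0,0],[0,0,0],8],
    [[0,0,0],[0,0,0],8],
    [[0,0,0],[0,0,0],8],
  ],
)

```text
clock: 5.9
tool_pos: [0.5554, -0.0983, 0.1745]
eef_rot: [-0.707, 0.002, 0.707, 0.001]
contact_force: [-0.9, -0.5, 1.0]
opening: 0.908
```

```bash
cat >> h.py <<'E'
def blue(c,lo=(100,120,60),hi=(125,255,255)):
    m=cv2.inRange(cv2.cvtColor(c['img'],cv2.COLOR_RGB2HSV),np.array(lo),np.array(hi))
    n,l,st,ce=cv2.connectedComponentsWithStats(m)
    return [(st[i].tolist(),ce[i].round(1).tolist()) for i in range(1,n) if st[i][4]>80]
E
python3 - <<'E'
from h import *
c=snap('wrist','w5.png')
go([.557,-.091,.047],np.pi/2)
for b in blue(c): print(b, back(c,*b[1],.076).round(4))
for p in ([.557,-.091,.076],): print(np.round(proj(c,p)))
E
```

```text
t 5.95 pos [ 0.5557 -0.0981  0.1748] tool y yaw -90.24 F [-0.4  0.2  0.5] op 0.906
turn deg [-0.24 -0.01 -0.09]
shift cm [12.78 -0.71 -0.13] tool axes in world
 [[ 0.  0. -1.]
 [-0. -1.  0.]
 [-1.  0.  0.]]
([323, 0, 105, 118, 7665], [362.4, 48.7]) [ 0.6669 -0.1311  0.076 ]
([571, 94, 69, 22, 587], [619.1, 106.0]) [ 0.6271 -0.3226  0.076 ]
([293, 176, 24, 53, 1224], [304.7, 201.7]) [ 0.5549 -0.0887  0.076 ]
[307. 199.]
```

View pics/w5.png

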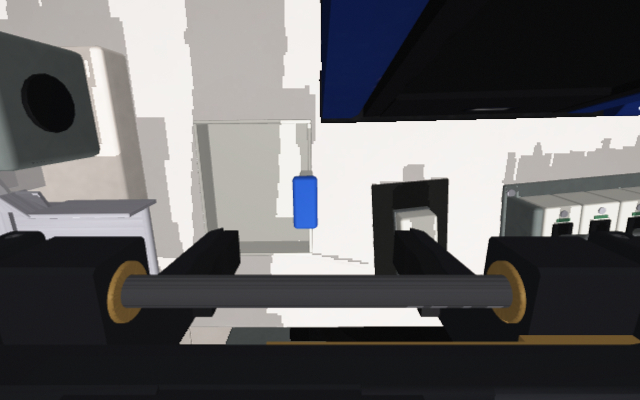

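```bash
python3 - <<'E'
from h import *
c=snap('wrist')
for n,u,v,z in (('wallend',156,203,.081),('fl',193,122,.034),('fr',312,121,.034),('nr',312,254,.034)): print(n,back(c,u,v,z).round(4))
go([.555,-.0885,.047],np.pi/2)
E
```

```text
wallend [0.5562 0.0278 0.081 ]
fl [0.617  0.0106 0.034 ]
fr [ 0.6174 -0.0944  0.034 ]
nr [ 0.4897 -0.0934  0.034 ]
t 6.0 pos [ 0.5558 -0.0977  0.1749] tool y yaw -90.22 F [-0.6  0.2  0.4] op 0.907
turn deg [-0.22 -0.04 -0.07]
shift cm [12.79 -0.92  0.08] tool axes in world
 [[ 0.  0. -1.]
 [-0. -1.  0.]
 [-1.  0.  0.]]
```

Emit:
drive_tool(
  deltas=[
    [[0,0,0],[0,-0.95,0],8],
    [[0,0,0],[3.2,0,0],8],
    [[0,0,0],[3.2,0,0],8],
    [[0,0,0],[3.2,0,0],8],
    [[0,0,0],[3.2,0,0],8],
    [[0,0,0],[0,0,0],4],
    [[0,0,0],[0,0,0],1],
    [[0,0,0],[0,0,0],1],
    [[0,0,0],[0,0,0],0.5],
    [[0,0,0],[0,0,0],0.5],
    [[0,0,0],[0,0,0],0.5],
  ],
  force=30,
)

```text
clock: 6.92
tool_pos: [0.557, -0.0864, 0.0479]
eef_rot: [0.708, -0.001, -0.706, -0.0]
contact_force: [-0.4, 0.5, -0.8]
opening: 0.478
```

Emit:
drive_tool(
  deltas=[
    [[0,0,0],[0,0,0],0.5],
    [[0,0,0],[0,0,0],0.5],
    [[0,0,0],[0,0,0],0.5],
    [[0,0,0],[0,0,0],0.5],
    [[0,0,0],[0,0,0],0.5],
  ],
  force=30,
)

```text
clock: 7.33
tool_pos: [0.5562, -0.0868, 0.0466]
eef_rot: [0.707, -0.001, -0.707, -0.0]
contact_force: [-0.3, -1.2, 3.4]
opening: 0.208
```

```bash
python3 - <<'E'
from h import *
go([.480,-.0885,.047],np.pi/2)
c=snap('side')
cv2.imwrite('pics/m6.png',cv2.resize(c['img'][140:250,240:370,::-1],None,fx=5.5,fy=5.5,interpolation=cv2.INTER_CUBIC)); 
E
```

```text
t 7.33 pos [ 0.5562 -0.0868  0.0466] tool y yaw -90.08 F [-0.3 -1.2  3.4] op 0.208
turn deg [-0.08 -0.04 -0.04]
shift cm [-0.04  0.17  7.62] tool axes in world
 [[ 0.  0. -1.]
 [-0. -1.  0.]
 [-1.  0.  0.]]
```

View pics/m6.png

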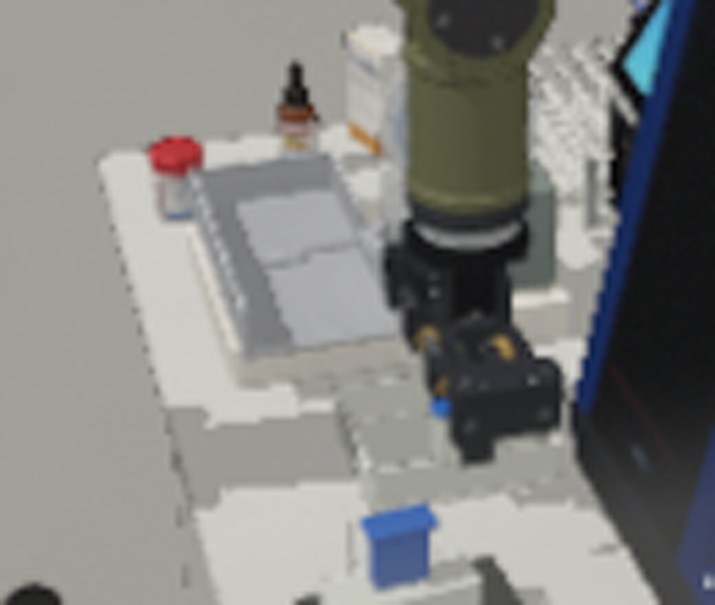

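Emit:
drive_tool(
  deltas=[
    [[0,0,0],[0,0,0],0.5],
    [[0,0,0],[0,0,0],0.5],
    [[0,0,0],[0,0,0],0.5],
  ],
)

```text
clock: 7.63
tool_pos: [0.5562, -0.0868, 0.0466]
eef_rot: [0.707, -0.001, -0.707, -0.0]
contact_force: [-0.2, -2.8, 5.8]
opening: 0.206
```

```bash
python3 - <<'E'
from h import *
c=snap('side'); d=snap('scene')
def pc(x,y,z): print('side',x,y,z,back(c,240+x/5.5,140+y/5.5,z).round(4))
for a in((195,175,.081),(243,355,.038),(243,355,.081),(400,332,.045),(330,158,.081),(287,345,.045)): pc(*a)
def ps(x,y,z): print('scene',x,y,z,back(d,135+x/2.35,165+y/2.35,z).round(4))
for a in((212,270,.081),(396,213,.081),(397,221,.045),(370,138,.081),(380,180,.045),(221,290,0),(378,247,0),(385,205,.045),(196,188,.081)): ps(*a)
print(r.get_state()['opening'])
E
```

```text
side 195 175 0.081 [0.4367 0.253  0.081 ]
side 243 355 0.038 [0.436  0.0592 0.038 ]
side 243 355 0.081 [ 0.4264 -0.0087  0.081 ]
side 400 332 0.045 [0.5451 0.0479 0.045 ]
side 330 158 0.081 [0.541  0.2524 0.081 ]
side 287 345 0.045 [0.466  0.0526 0.045 ]
scene 212 270 0.081 [0.419  0.2635 0.081 ]
scene 396 213 0.081 [0.4242 0.0524 0.081 ]
scene 397 221 0.045 [0.4371 0.0492 0.045 ]
scene 370 138 0.081 [0.5391 0.0507 0.081 ]
scene 380 180 0.045 [0.5008 0.0516 0.045 ]
scene 221 290 0 [0.4426 0.2646 0.    ]
scene 378 247 0 [0.4386 0.0751 0.    ]
scene 385 205 0.045 [0.4636 0.0562 0.045 ]
scene 196 188 0.081 [0.5346 0.2628 0.081 ]
0.20892079318031181
```

```bash
python3 - <<'E'
from h import *
c=snap('wrist')
s=r.get_state(); print(s['contact_force'].round(2),s['moment'].round(3),s['opening'])
cv2.imwrite('pics/m7.png',cv2.resize(c['img'][60:360,160:480,::-1],None,fx=2,fy=2))
E
```

```text
[-0.86 -1.27  5.54] [-0.366  0.136  0.044] 0.20762083576576998
```

View pics/m7.png

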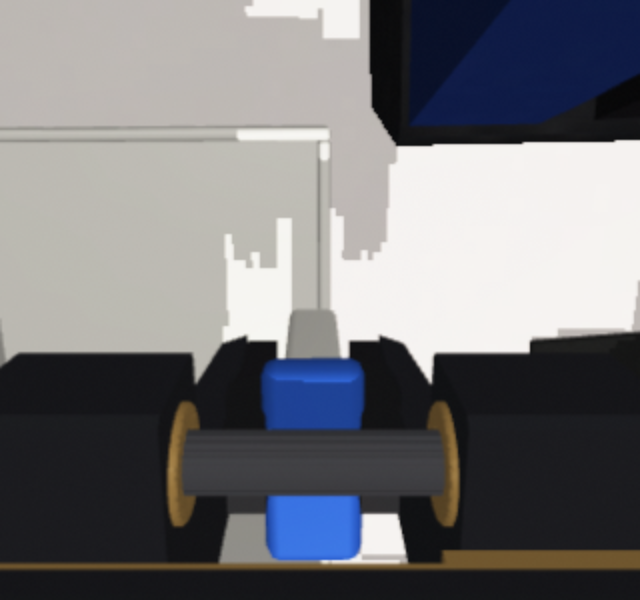

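The fingers are closed on the blue head at about 18 mm, with the pan's rim straight. I'll drag it and see whether it follows.

Emit:
drive_tool(
  deltas=[
    [[0,0,0],[0,0,0.8],0.5],
    [[0,0,0],[0,0,1],0.5],
    [[0,0,0],[0,0,1],0.5],
    [[0,0,0],[0,0,1],0.5],
    [[0,0,0],[0,0,1],0.5],
    [[0,0,0],[0,0,1],0.5],
    [[0,0,0],[0,0,1],0.5],
    [[0,0,0],[0,0,0.8],0.5],
    [[0,0,0],[0,0,0],0.5],
  ],
)

```text
clock: 8.53
tool_pos: [0.4786, -0.0856, 0.0465]
eef_rot: [-0.707, 0.0, 0.707, 0.0]
contact_force: [-0.6, 1.4, 7.7]
opening: 0.206
```

```bash
python3 - <<'E'
from h import *
s=r.get_state(); print(s['contact_force'].round(2),s['moment'].round(3),s['opening'])
go([.480,-.03,.047],np.pi/2)
c=snap('wrist','w8.png')
d=snap('scene')
P=s['tool_pos']; 
for b in blue(c): print(b, (back(c,*b[1],.076)).round(4))
cv2.imwrite('pics/m8.png',np.vstack([c['img'][30:300,:,::-1],np.pad(cv2.resize(d['img'][200:290,200:380,::-1],None,fx=3,fy=3),((0,0),(0,100),(0,0)))]))
E
```

```text
[-0.58  1.38  7.74] [ 0.173  0.107 -0.013] 0.20616801603678164
t 8.53 pos [ 0.4786 -0.0856  0.0465] tool y yaw -90.04 F [-0.6  1.4  7.7] op 0.206
turn deg [-0.04  0.05  0.03]
shift cm [-0.05 -5.56 -0.14] tool axes in world
 [[ 0.  0. -1.]
 [-0. -1.  0.]
 [-1.  0.  0.]]
([525, 207, 115, 68, 4072], [560.0, 240.8]) [ 0.4987 -0.1765  0.076 ]
([290, 239, 52, 36, 1760], [316.1, 256.8]) [ 0.4923 -0.0849  0.076 ]
([293, 308, 48, 32, 1476], [316.0, 323.2]) [ 0.4629 -0.0848  0.076 ]
```

View pics/m8.png

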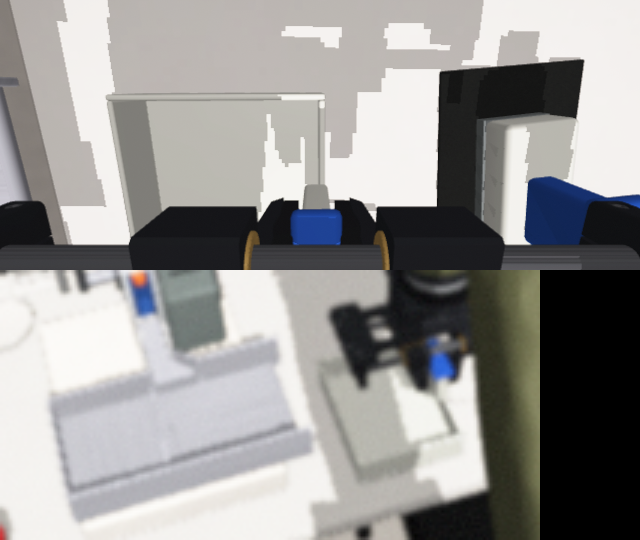

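The pan followed the drag and is square. Now I'll slide it in under the lip until it contacts.

Emit:
drive_tool(
  deltas=[
    [[0,0,0],[0,-0.6,0],0.5],
    [[0,0,0],[0,-0.7,0],0.5],
    [[0,0,0],[0,-0.7,0],0.5],
    [[0,0,0],[0,-0.7,0],0.5],
    [[0,0,0],[0,-0.7,0],0.5],
    [[0,0,0],[0,-0.6,0],0.5],
    [[0,0,0],[0,-0.5,0],0.5],
    [[0,0,0],[0,-0.4,0],0.5],
    [[0,0,0],[0,-0.3,0],0.5],
    [[0,0,0],[0,0,0],0.5],
  ],
)

```text
clock: 9.47
tool_pos: [0.4791, -0.035, 0.0465]
eef_rot: [-0.707, 0.001, 0.708, 0.0]
contact_force: [-0.0, -2.3, 6.9]
opening: 0.207
```

Emit:
drive_tool(
  deltas=[
    [[0,0,0],[0,-0.25,0],0.5],
    [[0,0,0],[0,-0.25,0],0.5],
    [[0,0,0],[0,0,0],0.5],
  ],
)

```text
clock: 9.72
tool_pos: [0.4791, -0.0304, 0.0465]
eef_rot: [-0.707, 0.002, 0.707, 0.0]
contact_force: [1.2, -2.9, 6.8]
opening: 0.21
```

Emit:
drive_tool(
  deltas=[
    [[0,0,0],[0,-0.25,0],0.5],
    [[0,0,0],[0,-0.25,0],0.5],
    [[0,0,0],[0,0,0],0.5],
  ],
)

```text
clock: 9.97
tool_pos: [0.4791, -0.0255, 0.0465]
eef_rot: [-0.707, 0.002, 0.708, 0.0]
contact_force: [0.7, -3.5, 6.4]
opening: 0.208
```

Emit:
drive_tool(
  deltas=[
    [[0,0,0],[0,-0.25,0],0.5],
    [[0,0,0],[0,-0.25,0],0.5],
    [[0,0,0],[0,0,0],0.5],
  ],
)

```text
clock: 10.22
tool_pos: [0.4797, -0.0226, 0.0465]
eef_rot: [-0.707, 0.003, 0.707, 0.0]
contact_force: [1.3, -8.4, 4.9]
opening: 0.202
```

Emit:
drive_tool(
  deltas=[
    [[0,0,0],[0,-0.2,0],0.5],
    [[0,0,0],[0,-0.2,0],0.5],
    [[0,0,0],[0,0,0],0.5],
  ],
)

```text
clock: 10.47
tool_pos: [0.4796, -0.0225, 0.0467]
eef_rot: [0.707, -0.006, -0.707, -0.0]
contact_force: [0.8, -16.0, 6.5]
opening: 0.206
```

Emit:
drive_tool(
  deltas=[
    [[0,0,0],[0,0.5,0],0.5],
    [[0,0,0],[0,0.4,0],0.5],
    [[0,0,0],[0,0,0],0.5],
    [[0,0,0],[0,0,0],4],
    [[0,0,0],[0,0,0],6],
    [[0,0,0],[0,0,0],6],
    [[0,0,0],[-2.5,0,0],6],
    [[0,0,0],[-3.5,0,0],6],
    [[0,0,0],[-3.5,0,0],6],
    [[0,0,0],[-3,0,0],6],
    [[0,0,0],[0,0,0],6],
    [[0,0,0],[0,0,0],6],
  ],
)

```text
clock: 11.47
tool_pos: [0.4805, -0.0242, 0.1723]
eef_rot: [0.708, -0.0, -0.706, -0.0]
contact_force: [0.6, 0.3, -0.6]
opening: 0.679
```

```bash
python3 - <<'E'
from h import *
go([.607,.250,.26],0)
c=snap('wrist','w9.png'); d=snap('scene','s9.png')
for b in blue(c): print(b, (back(c,*b[1],.076)).round(4))
cv2.imwrite('pics/m9.png',np.vstack([c['img'][0:290,:,::-1],np.pad(cv2.resize(d['img'][200:290,200:380,::-1],None,fx=3,fy=3),((0,0),(0,100),(0,0)))]))
E
```

```text
t 11.47 pos [ 0.4805 -0.0242  0.1723] tool y yaw -90.07 F [ 0.6  0.3 -0.6] op 0.679
turn deg [89.93 -0.12  0.12]
shift cm [ -8.77 -12.65  27.42] tool axes in world
 [[ 0.  0. -1.]
 [-1.  0.  0.]
 [ 0.  1.  0.]]
([435, 0, 34, 3, 96], [451.2, 1.0]) [ 0.6216 -0.1152  0.076 ]
([501, 170, 56, 57, 2561], [529.7, 196.0]) [ 0.4852 -0.1922  0.076 ]
([303, 179, 24, 53, 1245], [314.4, 204.9]) [ 0.4783 -0.0222  0.076 ]
```

View pics/m9.png

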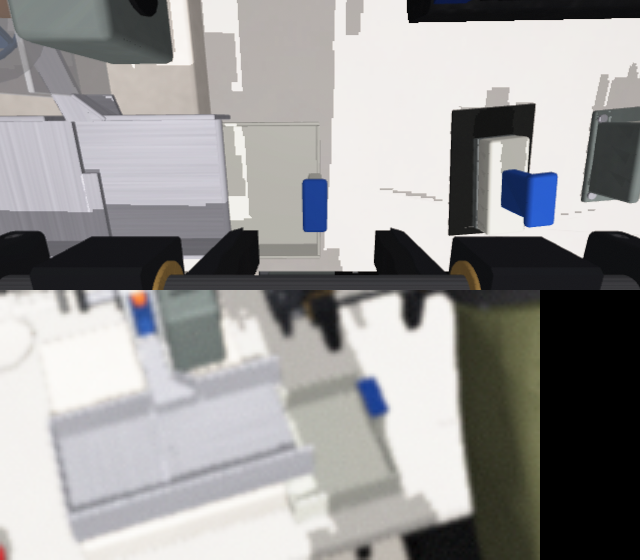

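The pan is in place under the lip, square, with its tab at (314,205). The lip edge is near (229,190), the tray's far wall ends at (222,115), and the pusher is at (529,196).

```bash
python3 - <<'E'
from h import *
c=snap('wrist'); d=snap('scene')
for n,u,v,z in(('lip',230,190,.045),('farwall top?',222,115,.081),('farwall bottom',230,120,.045),('ledge back',81,170,.049),('ledge front',103,200,.049),('pan far r',319,123,.034),('pan near r',319,257,.034)): print(n,back(c,u,v,z).round(4))
for n,x,y,z in (('near R top',311,455-290+5,.081),('far R top',279,362-290,.081),('near L top',70,520-290,.081),('lip edge mid',298,425-290,.045)): print(n,back(d,200+x/3,200+y/3,z).round(4))
# predicted features for disp pose
x0,y0=.607,.162
for n,p in (('lip',(-.1275,-.102,.045)),('farwall end out',(-.071,-.113,.081)),('farwall end in',(-.075,-.113,.081)),('ledge corner',(-.1275,.016,.049)),('grip',(0,.086,.19))):
    q=np.array(p)+[x0,y0,0]; print(n,np.round(proj(c,q)),np.round(proj(d,q),1))
E
```

```text
lip [0.4818 0.0525 0.045 ]
farwall top? [0.5456 0.0436 0.081 ]
farwall bottom [0.5417 0.048  0.045 ]
ledge back [0.5006 0.1771 0.049 ]
ledge front [0.474  0.1632 0.049 ]
pan far r [ 0.5389 -0.0261  0.034 ]
pan near r [ 0.4117 -0.0262  0.034 ]
near R top [0.4209 0.053  0.081 ]
far R top [0.5376 0.0495 0.081 ]
near L top [0.4301 0.2665 0.081 ]
lip edge mid [0.4869 0.0479 0.045 ]
lip [222. 193.] [295.9 248.2]
farwall end out [216. 129.] [293.3 224.4]
farwall end in [216. 134.] [293.7 225.4]
ledge corner [ 85. 194.] [254.7 259. ]
grip [-545.  -87.] [211.3 198.5]
```

Emit:
drive_tool(
  deltas=[
    [[-7,0,0],[-0.8,0,0],5],
    [[-7,0,0],[-0.8,0,0],5],
    [[-7,0,0],[-0.8,0,0],5],
    [[-7,0,0],[-0.8,0,0],5],
    [[-7,0,0],[-0.8,0,0],5],
    [[-7,0,0],[-0.8,0,0],5],
    [[-7,0,0],[-0.8,0,0],5],
    [[-7,0,0],[-0.8,0,0],5],
    [[-7,0,0],[-0.8,0,0],5],
    [[-7,0,0],[-0.8,0,0],5],
    [[-7,0,0],[-0.8,0,0],5],
    [[-7,0,0],[0,0,0],5],
  ],
)

```text
clock: 12.67
tool_pos: [0.4801, -0.024, 0.2591]
eef_rot: [0.524, 0.475, -0.524, 0.474]
contact_force: [-0.9, 0.5, -1.0]
opening: 0.568
```

Emit:
drive_tool(
  deltas=[
    [[-5.93,0,0],[0,0,0],5],
    [[0,0,0],[0,1.6,-3.45],5],
    [[0,0,0],[0,1.6,-3.45],5],
    [[0,0,0],[0,1.6,-3.45],5],
    [[0,0,0],[0,1.6,-3.45],5],
    [[0,0,0],[0,1.6,-3.45],5],
    [[0,0,0],[0,1.6,-3.45],5],
    [[0,0,0],[0,1.6,-3.45],5],
    [[0,0,0],[0,1.6,-3.45],5],
    [[0,0,0],[0,0,0],5],
    [[0,0,0],[0,0,0],5],
    [[0,0,0],[0,0,0],5],
  ],
)

```text
clock: 13.67
tool_pos: [0.608, 0.2505, 0.2573]
eef_rot: [-0.499, -0.5, 0.502, -0.499]
contact_force: [0.5, -0.6, -0.4]
opening: 0.566
```

```bash
python3 - <<'E'
from h import *
go([.608,.252,.187],0)
s=r.get_state(); print(s['q'].round(2))
c=snap('wrist','w10.png')
for y in(.217,.246,.275): print(np.round(proj(c,[.608,y,.198])))
E
```

```text
t 13.67 pos [0.608  0.2505 0.2573] tool y yaw -0.13 F [ 0.5 -0.6 -0.4] op 0.566
turn deg [-0.13  0.14  0.17]
shift cm [ 7.03  0.   -0.15] tool axes in world
 [[ 0.  0. -1.]
 [ 1.  0.  0.]
 [ 0. -1.  0.]]
[-0.23  0.75 -0.44  1.44  0.35  1.03 -0.75]
[316. 262.]
[316. 223.]
[316. 181.]
```

View pics/w10.png

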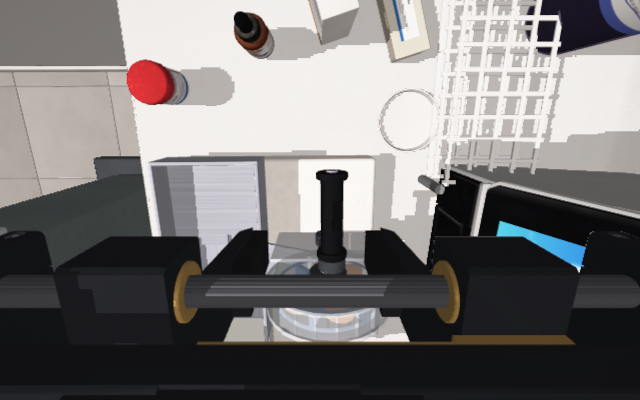

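The black grip lies at column 332, rows 173 to 250, about 16 px right of prediction, so it's about 11 mm further in x. The tray's left corners are at (150,162) and (265,157).

```bash
python3 - <<'E'
from h import *
c=snap('wrist')
for n,u,v,z in(('gripout',332,174,.196),('gripin',333,256,.196),('tray nl',150,162,.081),('tray fl',265,157,.081),('plinth?',374,157,.03),('casing L',265,300,.17),('casing R',388,300,.17)): print(n,back(c,u,v,z).round(4))
d=snap('scene'); 
for x,y in((152,75),(180,73)): print(back(d,135+x/2.35,165+y/2.35,.19).round(4))
m=c['img'][175:250,300:365].astype(int).sum(2)<120
for v in (0,20,40,55,70): 
    w=np.where(m[v])[0]; print(175+v, 300+w.min() if len(w) else None,300+w.max() if len(w) else None)
E
```

```text
gripout [0.6188 0.2785 0.196 ]
gripin [0.62   0.2196 0.196 ]
tray nl [0.4365 0.2701 0.081 ]
tray fl [0.5556 0.2748 0.081 ]
plinth? [0.6771 0.2676 0.03  ]
casing L [0.565  0.1669 0.17  ]
casing R [0.6679 0.1666 0.17  ]
[0.6232 0.2767 0.19  ]
[0.6157 0.246  0.19  ]
175 316 346
195 321 341
215 321 341
230 319 341
245 319 342
```

```bash
cat > ov.py <<'E'
from h import *
w=snap('wrist'); sc=snap('scene'); si=snap('side')
T=np.eye(4); a=np.radians(-90.07); y=np.array([np.cos(a),np.sin(a),0]);x=np.array([0,0,-1.]); T[:3,:3]=np.c_[x,y,np.cross(x,y)];T[:3,3]=[.4805,-.0242,.1723]
w9=dict(w); w9['E']=np.linalg.inv(T@np.array(w['keys']['tool_from_camera']))
t=.081
W=[[(-.184,-.113,t),(-.184,.109,t),(-.071,.109,t),(-.071,-.113,t)],[(-.18,-.102,.045),(-.075,-.102,.045)],[(-.18,-.113,t),(-.18,.105,t),(-.075,.105,t),(-.075,-.113,t)],[(-.057,.015,.145),(-.04,.015,.185),(0,.015,.201),(.04,.015,.185),(.057,.015,.145)]]
def draw(img,c,u0,v0,k,hyp):
    for (x0,y0,ya),col in hyp:
        cs,sn=np.cos(ya),np.sin(ya)
        for L in W:
            P=[proj(c,(x0+cs*p[0]-sn*p[1],y0+sn*p[0]+cs*p[1],p[2])) for p in L]
            cv2.polylines(img,[np.round([((u-u0+.5)*k*16,(v-v0+.5)*k*16) for u,v in P]).astype(int)],False,col,1,cv2.LINE_AA,4)
    return img
def crop(c,img,u0,v0,wd,h,k,hyp): return draw(cv2.resize(img[v0:v0+h,u0:u0+wd],None,fx=k,fy=k,interpolation=cv2.INTER_CUBIC),c,u0,v0,k,hyp)
E
python3 - <<'E'
from ov import *
H=[((.607,.160,0),(0,0,255)),((.617,.162,0),(0,200,0))]
rd=lambda n:cv2.imread('pics/'+n)
A=crop(w9,rd('w9.png'),0,80,250,150,1.6,H)
B=crop(w,rd('w10.png'),130,140,250,150,1.6,H)
C=crop(sc,rd('scene0.png'),210,205,100,87,4,H)
D=crop(si,rd('side0.png'),265,160,100,87,4,H)
cv2.imwrite('pics/ov1.png',np.vstack([np.hstack([A,B]),np.hstack([C,D])]))
E
```

```text
(no output)
```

View pics/ov1.png

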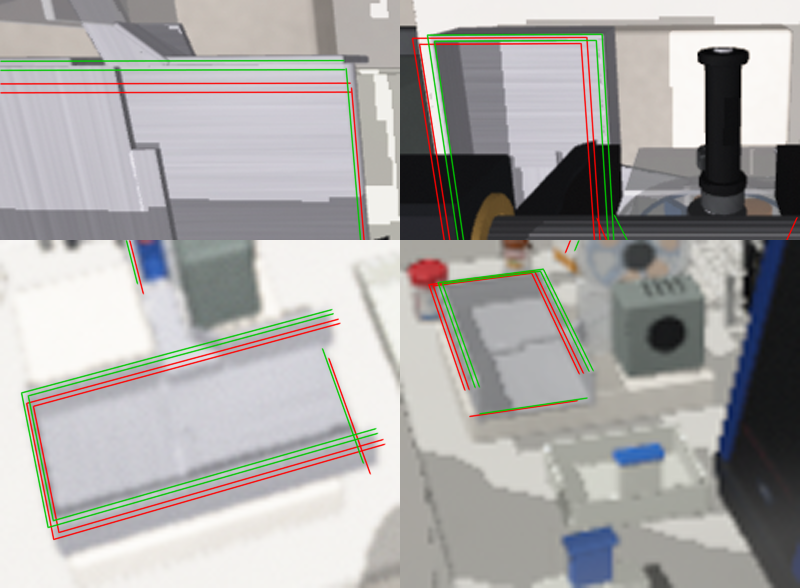

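The green wireframe, with the dispenser at (0.617, 0.162), fits all four views. That makes the earlier x about 10 mm short, so the pan is roughly 11 mm short of the dock in x. I'll centre it by straddling the tab along x.

Emit:
drive_tool(
  deltas=[
    [[0,0,0],[0,-1.47,3.41],8.8],
    [[0,0,0],[0,-1.47,3.41],8.8],
    [[0,0,0],[0,-1.47,3.41],8.8],
    [[0,0,0],[0,-1.47,3.41],8.8],
    [[0,0,0],[0,-1.47,3.41],8.8],
    [[0,0,0],[0,-1.47,3.41],8.8],
    [[0,0,0],[0,-1.47,3.41],8.8],
    [[0,0,0],[0,-1.47,3.41],8.8],
    [[0,0,0],[2.5,0,0],8.8],
    [[0,0,0],[2.5,0,0],8.8],
    [[0,0,0],[0,0,0],8.8],
    [[0,0,0],[0,0,0],8.8],
  ],
)

```text
clock: 14.97
tool_pos: [0.4898, -0.0211, 0.2091]
eef_rot: [-0.5, -0.5, 0.501, -0.499]
contact_force: [0.0, 0.8, 0.8]
opening: 0.998
```

```bash
python3 - <<'E'
from h import *
c=snap('wrist','w11.png'); go([.490,-.0235,.047],0)
for b in blue(c): print(b, (back(c,*b[1],.074)).round(4))
for p in([.479,-.023,.076],[.479,.0245,.0]): print(np.round(proj(c,p)))
E
```

```text
t 15.02 pos [ 0.4907 -0.0205  0.2099] tool y yaw -0.1 F [ 0.1 -0.1  0.1] op 0.996
turn deg [-0.1  -0.01 -0.03]
shift cm [16.29 -0.07  0.3 ] tool axes in world
 [[ 0.  0. -1.]
 [ 1.  0.  0.]
 [ 0. -1.  0.]]
([279, 181, 47, 22, 989], [301.9, 191.3]) [ 0.4767 -0.0217  0.074 ]
([294, 325, 32, 16, 454], [310.0, 333.0]) [ 0.4828 -0.1742  0.074 ]
[304. 193.]
[306. 135.]
```

Emit:
drive_tool(
  deltas=[
    [[0,0,0],[3.3,0,0.15],8.8],
    [[0,0,0],[3.3,0,0],8.8],
    [[0,0,0],[3.3,0,0],8.8],
    [[0,0,0],[3.3,0,0],8.8],
    [[0,0,0],[3.1,0,0],8.8],
    [[0,0,0],[0,0,0],7],
    [[0,0,0],[0,0,0],6],
    [[0,0,0],[0,0,0],5.4],
    [[0,0,0],[0,0,0],4.8],
    [[0,0,0],[0,0,0],4.4],
    [[0,0,0],[0,0,0],4],
    [[0,0,0],[0,0,0],4],
  ],
  force=8,
)

```text
clock: 16.02
tool_pos: [0.4904, -0.0227, 0.0465]
eef_rot: [-0.501, -0.499, 0.501, -0.499]
contact_force: [-1.1, -1.7, 0.4]
opening: 0.496
```

Emit:
drive_tool(
  deltas=[
    [[0,0,0],[0,0,0],4],
    [[0,0,0],[0,0,0],4],
    [[0,0,0],[0,0,0],6],
    [[0,0,0],[0,0,0],8],
    [[0,0,0],[0,0,0],8],
    [[0,0,0],[-3,0,0],8],
    [[0,0,0],[-4,0,0],8],
    [[0,0,0],[-4,0,0],8],
    [[0,0,0],[-4,0,0],8],
    [[0,0,0],[-3,0,0],6],
    [[0,0,0],[0,0,0],6],
    [[0,0,0],[0,0,0],6],
  ],
)

```text
clock: 17.02
tool_pos: [0.4916, -0.0224, 0.2277]
eef_rot: [0.502, 0.498, -0.5, 0.5]
contact_force: [-0.1, 0.6, -0.5]
opening: 0.709
```

```bash
python3 - <<'E'
from h import *
c=snap('wrist','w12.png'); go([.619,.254,.26],0)
for b in blue(c): print(b, (back(c,*b[1],.074)).round(4))
E
```

```text
t 17.07 pos [ 0.4905 -0.0226  0.2263] tool y yaw -0.14 F [-0.8 -0.9 -1.2] op 0.686
turn deg [-0.14  0.01 -0.05]
shift cm [ -3.37  12.85 -27.66] tool axes in world
 [[ 0.  0. -1.]
 [ 1.  0.  0.]
 [ 0. -1.  0.]]
([292, 180, 45, 24, 853], [314.4, 191.4]) [ 0.4908 -0.0276  0.074 ]
([288, 314, 39, 28, 847], [307.6, 329.0]) [ 0.4824 -0.1851  0.074 ]
```

Emit:
drive_tool(
  deltas=[
    [[0,0,0],[-2,0,0],6],
    [[0,0,0],[-1.4,1.6,-3.46],6],
    [[0,0,0],[0,1.6,-3.46],6],
    [[0,0,0],[0,1.6,-3.46],6],
    [[0,0,0],[0,1.6,-3.46],6],
    [[0,0,0],[0,1.6,-3.46],6],
    [[0,0,0],[0,1.6,-3.46],6],
    [[0,0,0],[0,1.6,-3.46],6],
    [[0,0,0],[0,1.65,-3.46],6],
    [[0,0,0],[0,0,0],6],
    [[0,0,0],[0,0,0],6],
    [[0,0,0],[0,0,0],6],
  ],
)

```text
clock: 18.07
tool_pos: [0.6187, 0.2531, 0.2578]
eef_rot: [-0.499, -0.5, 0.502, -0.5]
contact_force: [0.3, -0.2, -0.2]
opening: 0.681
```

```bash
python3 - <<'E'
from h import *
c=snap('wrist','w13.png'); go([.619,.255,.187],0)
m=c['img'][:250,280:365].astype(int).sum(2)<120
for v in range(160,250,10):
    w=np.where(m[v])[0]; print(v, 280+w.min() if len(w) else None,280+w.max() if len(w) else None, len(w))
print(proj(c,[.619,.249,.19]),back(c,316,200,.196))
E
```

```text
t 18.12 pos [0.619  0.2522 0.2584] tool y yaw -0.18 F [-0.3 -0.7 -0.6] op 0.683
turn deg [-0.18  0.19  0.14]
shift cm [ 7.14  0.   -0.28] tool axes in world
 [[ 0.  0. -1.]
 [ 1.  0.  0.]
 [ 0. -1.  0.]]
160 None None 0
170 None None 0
180 301 330 30
190 305 326 22
200 306 326 21
210 306 326 21
220 306 326 21
230 306 326 21
240 306 326 21
(np.float64(316.690786957953), np.float64(218.50134194336292)) [0.61857226 0.26423026 0.196     ]
```

Emit:
drive_tool(
  deltas=[
    [[0,0,0],[2.5,0,-0.2],6],
    [[0,0,0],[2.5,0,0],6],
    [[0,0,0],[2.1,0,0],5],
    [[0,0,0],[0,0,0],3],
    [[0,0,0],[0,0,0],1],
    [[0,0,0],[0,0,0],1],
    [[0,0,0],[0,0,0],1],
    [[0,0,0],[0,0,0],1],
    [[0,0,0],[0,0,0],1],
    [[0,0,0],[0,0,0],1],
  ],
  force=25,
)

```text
clock: 18.95
tool_pos: [0.6196, 0.2563, 0.1903]
eef_rot: [0.501, 0.499, -0.5, 0.5]
contact_force: [-0.8, -0.9, 3.9]
opening: 0.173
```

Emit:
drive_tool(
  deltas=[
    [[0,0,0],[0,0,0],1],
    [[0,0,0],[0,0,0],1],
    [[0,0,0],[0,0,0],1],
  ],
)

```text
clock: 19.2
tool_pos: [0.6198, 0.2563, 0.1902]
eef_rot: [0.501, 0.499, -0.5, 0.5]
contact_force: [-1.0, -0.3, 5.5]
opening: 0.167
```

```bash
python3 - <<'E'
import numpy as np
t=np.radians(np.arange(0,366,5)); X=np.round(4.5*(1-np.cos(t)),2); Y=np.round(-4.5*np.sin(t),2)
for k in range(6): print([[round(X[i+1]-X[i],2),round(Y[i+1]-Y[i],2)] for i in range(12*k,12*k+12)])
E
```

```text
[[np.float64(0.02), np.float64(-0.39)], [np.float64(0.05), np.float64(-0.39)], [np.float64(0.08), np.float64(-0.38)], [np.float64(0.12), np.float64(-0.38)], [np.float64(0.15), np.float64(-0.36)], [np.float64(0.18), np.float64(-0.35)], [np.float64(0.21), np.float64(-0.33)], [np.float64(0.24), np.float64(-0.31)], [np.float64(0.27), np.float64(-0.29)], [np.float64(0.29), np.float64(-0.27)], [np.float64(0.31), np.float64(-0.24)], [np.float64(0.33), np.float64(-0.21)]]
[[np.float64(0.35), np.float64(-0.18)], [np.float64(0.36), np.float64(-0.15)], [np.float64(0.38), np.float64(-0.12)], [np.float64(0.38), np.float64(-0.08)], [np.float64(0.39), np.float64(-0.05)], [np.float64(0.39), np.float64(-0.02)], [np.float64(0.39), np.float64(0.02)], [np.float64(0.39), np.float64(0.05)], [np.float64(0.38), np.float64(0.08)], [np.float64(0.38), np.float64(0.12)], [np.float64(0.36), np.float64(0.15)], [np.float64(0.35), np.float64(0.18)]]
[[np.float64(0.33), np.float64(0.21)], [np.float64(0.31), np.float64(0.24)], [np.float64(0.29), np.float64(0.27)], [np.float64(0.27), np.float64(0.29)], [np.float64(0.2
[... 1013 characters left out ...]
np.float64(-0.02)], [np.float64(-0.39), np.float64(-0.05)], [np.float64(-0.38), np.float64(-0.08)], [np.float64(-0.38), np.float64(-0.12)], [np.float64(-0.36), np.float64(-0.15)], [np.float64(-0.35), np.float64(-0.18)]]
[[np.float64(-0.33), np.float64(-0.21)], [np.float64(-0.31), np.float64(-0.24)], [np.float64(-0.29), np.float64(-0.27)], [np.float64(-0.27), np.float64(-0.29)], [np.float64(-0.24), np.float64(-0.31)], [np.float64(-0.21), np.float64(-0.33)], [np.float64(-0.18), np.float64(-0.35)], [np.float64(-0.15), np.float64(-0.36)], [np.float64(-0.12), np.float64(-0.38)], [np.float64(-0.08), np.float64(-0.38)], [np.float64(-0.05), np.float64(-0.39)], [np.float64(-0.02), np.float64(-0.39)]]
```

Emit:
drive_tool(
  deltas=[
    [[0,0,0],[0.02,-0.39,0],1],
    [[0,0,0],[0.05,-0.39,0],1],
    [[0,0,0],[0.08,-0.38,0],1],
    [[0,0,0],[0.12,-0.38,0],1],
    [[0,0,0],[0.15,-0.36,0],1],
    [[0,0,0],[0.18,-0.35,0],1],
    [[0,0,0],[0.21,-0.33,0],1],
    [[0,0,0],[0.24,-0.31,0],1],
    [[0,0,0],[0.27,-0.29,0],1],
    [[0,0,0],[0.29,-0.27,0],1],
    [[0,0,0],[0.31,-0.24,0],1],
    [[0,0,0],[0.33,-0.21,0],1],
  ],
)

```text
clock: 20.2
tool_pos: [0.5781, 0.2561, 0.1671]
eef_rot: [-0.499, -0.5, 0.502, -0.499]
contact_force: [-5.5, -0.7, 6.3]
opening: 0.171
```

Emit:
drive_tool(
  deltas=[
    [[0,0,0],[0.35,-0.18,0],1],
    [[0,0,0],[0.36,-0.15,0],1],
    [[0,0,0],[0.38,-0.12,0],1],
    [[0,0,0],[0.38,-0.08,0],1],
    [[0,0,0],[0.39,-0.05,0],1],
    [[0,0,0],[0.39,-0.02,0],1],
    [[0,0,0],[0.39,0.02,0],1],
    [[0,0,0],[0.39,0.05,0],1],
    [[0,0,0],[0.38,0.08,0],1],
    [[0,0,0],[0.38,0.12,0],1],
    [[0,0,0],[0.36,0.15,0],1],
    [[0,0,0],[0.35,0.18,0],1],
  ],
)

```text
clock: 21.2
tool_pos: [0.5796, 0.2561, 0.1209]
eef_rot: [-0.5, -0.5, 0.501, -0.499]
contact_force: [-4.7, -0.4, 0.4]
opening: 0.172
```

Emit:
drive_tool(
  deltas=[
    [[0,0,0],[0.33,0.21,0],1],
    [[0,0,0],[0.31,0.24,0],1],
    [[0,0,0],[0.29,0.27,0],1],
    [[0,0,0],[0.27,0.29,0],1],
    [[0,0,0],[0.24,0.31,0],1],
    [[0,0,0],[0.21,0.33,0],1],
    [[0,0,0],[0.18,0.35,0],1],
    [[0,0,0],[0.15,0.36,0],1],
    [[0,0,0],[0.12,0.38,0],1],
    [[0,0,0],[0.08,0.38,0],1],
    [[0,0,0],[0.05,0.39,0],1],
    [[0,0,0],[0.02,0.39,0],1],
  ],
)

```text
clock: 22.2
tool_pos: [0.6208, 0.2563, 0.1004]
eef_rot: [0.501, 0.499, -0.5, 0.5]
contact_force: [-4.3, -1.9, 8.8]
opening: 0.172
```

Emit:
drive_tool(
  deltas=[
    [[0,0,0],[-0.02,0.39,0],1],
    [[0,0,0],[-0.05,0.39,0],1],
    [[0,0,0],[-0.08,0.38,0],1],
    [[0,0,0],[-0.12,0.38,0],1],
    [[0,0,0],[-0.15,0.36,0],1],
    [[0,0,0],[-0.18,0.35,0],1],
    [[0,0,0],[-0.21,0.33,0],1],
    [[0,0,0],[-0.24,0.31,0],1],
    [[0,0,0],[-0.27,0.29,0],1],
    [[0,0,0],[-0.29,0.27,0],1],
    [[0,0,0],[-0.31,0.24,0],1],
    [[0,0,0],[-0.33,0.21,0],1],
  ],
)

```text
clock: 23.2
tool_pos: [0.6553, 0.2564, 0.121]
eef_rot: [-0.498, -0.501, 0.502, -0.498]
contact_force: [-9.7, -0.6, 1.8]
opening: 0.173
```

Emit:
drive_tool(
  deltas=[
    [[0,0,0],[-0.35,0.13,0],1],
    [[0,0,0],[-0.36,0.1,0],1],
    [[0,0,0],[-0.38,0.08,0],1],
    [[0,0,0],[-0.38,0.08,0],1],
    [[0,0,0],[-0.39,0.05,0],1],
    [[0,0,0],[-0.39,0.02,0],1],
    [[0,0,0],[-0.39,-0.02,0],1],
    [[0,0,0],[-0.39,-0.05,0],1],
    [[0,0,0],[-0.38,-0.08,0],1],
    [[0,0,0],[-0.38,-0.12,0],1],
    [[0,0,0],[-0.36,-0.15,0],1],
    [[0,0,0],[-0.35,-0.18,0],1],
  ],
)

```text
clock: 24.2
tool_pos: [0.657, 0.2564, 0.1669]
eef_rot: [0.501, 0.5, -0.5, 0.499]
contact_force: [-3.2, 3.7, -6.4]
opening: 0.171
```

Emit:
drive_tool(
  deltas=[
    [[0,0,0],[-0.33,-0.21,0],1],
    [[0,0,0],[-0.31,-0.24,0],1],
    [[0,0,0],[-0.29,-0.27,0],1],
    [[0,0,0],[-0.27,-0.29,0],1],
    [[0,0,0],[-0.24,-0.31,0],1],
    [[0,0,0],[-0.21,-0.33,0],1],
    [[0,0,0],[-0.18,-0.35,0],1],
    [[0,0,0],[-0.15,-0.36,0],1],
    [[0,0,0],[-0.12,-0.38,0],1],
    [[0,0,0],[-0.08,-0.38,0],1],
    [[0,0,0],[-0.05,-0.39,0],1],
    [[0,0,0],[-0.02,-0.39,0],1],
  ],
)

```text
clock: 25.2
tool_pos: [0.6201, 0.2562, 0.1906]
eef_rot: [0.502, 0.498, -0.499, 0.5]
contact_force: [3.4, 3.7, -5.2]
opening: 0.169
```

Emit:
drive_tool(
  deltas=[
    [[0,0,0],[0.02,-0.39,0],1],
    [[0,0,0],[0.05,-0.39,0],1],
    [[0,0,0],[0.08,-0.38,0],1],
    [[0,0,0],[0.12,-0.38,0],1],
    [[0,0,0],[0,0,0],1],
    [[0,0,0],[0,0,0],1],
  ],
)

```text
clock: 25.7
tool_pos: [0.604, 0.2562, 0.1884]
eef_rot: [0.502, 0.499, -0.5, 0.5]
contact_force: [0.8, 2.8, 6.1]
opening: 0.172
```

Emit:
drive_tool(
  deltas=[
    [[0,0,0],[0,0,0],3],
    [[0,0,0],[0,0,0],4],
    [[0,0,0],[0,0,0],4],
    [[0,0,0],[0,0,0],4],
    [[0,0,0],[-3,0,0],4],
    [[0,0,0],[-3,0,0],4],
    [[0,0,0],[-3,0,0],4],
    [[0,0,0],[0,-3.5,2.5],4],
    [[0,0,0],[0,-3.5,2.5],4],
    [[0,0,0],[0,-3,2],4],
    [[0,0,0],[0,0,0],4],
    [[0,0,0],[0,0,0],4],
  ],
)

```text
clock: 26.7
tool_pos: [0.5028, 0.1856, 0.2763]
eef_rot: [-0.499, -0.499, 0.502, -0.5]
contact_force: [1.0, 0.6, -0.8]
opening: 0.454
```

```bash
cat >> h.py <<'E'
def orange(c,a=40):
    return [(st,ce) for st,ce in blue(c,(5,150,120),(22,255,255)) if st[4]>a]
E
python3 - <<'E'
from h import *
c=snap('wrist','w14.png'); go([.49,.16,.2],0)
for b in orange(c): print(b, (back(c,*b[1],.052)-[.6175,.162,0]).round(4))
for b in blue(c): print('blue',b, back(c,*b[1],.074).round(4))
d=snap('side','si14.png')
for b in orange(d,4): print('side',b, (back(d,*b[1],.052)-[.6175,.162,0]).round(4))
print([np.round(proj(d,[.6175,.162,z])) for z in (.1,.2)])
E
```

```text
t 26.75 pos [0.5048 0.1872 0.2767] tool y yaw -0.17 F [0.9 0.5 0.1] op 0.453
turn deg [-0.17  0.04 -0.01]
shift cm [ 7.67 -1.48  2.72] tool axes in world
 [[ 0.  0. -1.]
 [ 1.  0.  0.]
 [ 0. -1.  0.]]
([264, 181, 49, 59, 1214], [294.2, 210.2]) [-0.1423 -0.0237  0.052 ]
blue ([389, 211, 21, 24, 226], [398.0, 220.7]) [0.5985 0.1319 0.074 ]
blue ([291, 328, 34, 14, 407], [308.0, 335.1]) [ 0.4911 -0.0262  0.074 ]
side ([518, 218, 14, 12, 130], [524.3, 223.9]) [ 0.5819 -0.4698  0.052 ]
[array([323., 172.]), array([323., 149.])]
```

```bash
python3 - <<'E'
from h import *
def m(f,lo,hi): return cv2.inRange(cv2.cvtColor(cv2.imread('pics/'+f),cv2.COLOR_BGR2HSV),lo,hi)
for f in('side0.png','si14.png'):
    k=m(f,(4,45,120),(22,255,255))[146:182,302:348]; print(f,k.astype(bool).sum()); 
    for row in k[::2]: print(''.join('#' if v else '.' for v in row))
k=m('w14.png',(5,150,120),(22,255,255))[178:242:2,258:320]
for row in k: print(''.join('#' if v else '.' for v in row))
E
```

```text
side0.png 68
..............................................
..............................................
..............................................
..............................................
......................####....................
......................###.....................
..............####...........##...............
..............##.............###..............
.##...........................................
.#####........................................
....###..................####.................
......#.............##....##..................
..............................................
..............................................
..............................................
..............................................
..............................................
..............................................
si14.png 22
..............................................
..............................................
..............................................
..............................................
.........................................
[... 1932 characters left out ...]
.......
.........######..........#################....................
..........................###################.................
.............................##################...............
...............................#################..............
...............................##################.............
...............................##################.............
...............................##################.............
...............................#################..............
................................###############...............
...................................#########..................
..............................................................
```

Five tablets lie in the tray between about y -59 and +11 mm, and the drum reads empty. The side view counted five blobs in the drum at the start. Next is the pusher.

Emit:
drive_tool(
  deltas=[
    [[7,0,0],[0,0,0],8],
    [[7,0,0],[0,0,0],8],
    [[7,0,0],[0,0,0],8],
    [[7,0,0],[0,0,0],8],
    [[7,0,0],[0,0,0],8],
    [[7,0,0],[0,0,0],8],
    [[7,0,0],[0,0,0],8],
    [[7,0,0],[0,0,0],8],
    [[7,0,0],[0,0,0],8],
    [[7,0,0],[0,0,0],8],
    [[7,0,0],[0,0,0],8],
    [[7,0,0],[0,0,0],8],
  ],
)

```text
clock: 27.8
tool_pos: [0.5063, 0.1893, 0.2764]
eef_rot: [0.707, 0.035, -0.706, 0.034]
contact_force: [-0.6, -0.3, -0.4]
opening: 0.908
```

Emit:
drive_tool(
  deltas=[
    [[5.83,0,0],[0,0,0],8],
    [[0,0,0],[0.5,3.9,0.15],8],
    [[0,0,0],[0.5,3.9,0.15],8],
    [[0,0,0],[0.5,3.9,0.15],8],
    [[0,0,0],[0.5,3.9,0.15],8],
    [[0,0,0],[0.5,3.9,0.15],8],
    [[0,0,0],[0.5,3.9,0.15],8],
    [[0,0,0],[0.5,3.9,0.15],8],
    [[0,0,0],[0.5,3.9,0.15],8],
    [[0,0,0],[0.5,3.9,0.15],8],
    [[0,0,0],[0.5,3.9,0.15],8],
    [[0,0,0],[2,0,0],8],
  ],
)

```text
clock: 28.8
tool_pos: [0.4921, -0.2136, 0.208]
eef_rot: [0.709, -0.007, -0.705, -0.001]
contact_force: [-0.1, -0.2, 0.0]
opening: 0.913
```

Emit:
drive_tool(
  deltas=[
    [[0,0,0],[0,0,0],8.5],
    [[0,0,0],[0,0,0],8.5],
    [[0,0,0],[0,0,0],8.5],
  ],
)

```text
clock: 29.05
tool_pos: [0.4917, -0.2007, 0.2068]
eef_rot: [0.708, 0.001, -0.707, 0.001]
contact_force: [0.9, 0.2, -0.5]
opening: 0.964
```

```bash
python3 - <<'E'
from h import *
c=snap('wrist','w15.png'); go([.49,-.2,.047],np.pi/2)
for b in blue(c): print('blue',b, back(c,*b[1],.074).round(4))
m=cv2.inRange(c['img'],(0,0,0),(60,60,60)); 
for b in [(st,ce) for st,ce in blue(c,(0,0,0),(179,255,45))]: print('dark',b)
h=cv2.cvtColor(c['img'],cv2.COLOR_RGB2HSV); k=cv2.inRange(h,(100,120,60),(125,255,255))
for row in k[150:240:3,240:400:2]: print(''.join('#' if v else '.' for v in row))
E
```

```text
t 29.1 pos [ 0.4917 -0.2005  0.2072] tool y yaw -89.78 F [1.1 0.4 0.8] op 0.965
turn deg [ 0.22 -0.1   0.03]
shift cm [16.02 -0.05  0.17] tool axes in world
 [[ 0.  0. -1.]
 [-0. -1.  0.]
 [-1.  0.  0.]]
blue ([165, 0, 60, 35, 1278], [196.7, 15.9]) [ 0.6339 -0.1053  0.074 ]
blue ([425, 0, 215, 33, 5387], [531.5, 16.1]) [ 0.6345 -0.3699  0.074 ]
blue ([331, 153, 27, 49, 1131], [344.2, 176.7]) [ 0.5051 -0.2252  0.074 ]
blue ([111, 167, 34, 48, 1072], [127.7, 190.8]) [ 0.4916 -0.0289  0.074 ]
dark ([194, 0, 421, 46, 11119], [346.9, 23.4])
dark ([532, 0, 51, 13, 469], [555.7, 4.7])
dark ([624, 0, 16, 19, 135], [633.6, 7.7])
dark ([276, 117, 77, 116, 5080], [305.5, 176.0])
dark ([574, 140, 23, 34, 455], [584.4, 155.2])
dark ([539, 143, 22, 34, 510], [548.6, 159.9])
dark ([504, 145, 21, 35, 498], [513.3, 162.9])
dark ([470, 149, 19, 34, 427], [477.7, 162.8])
dark ([435, 151, 18, 35, 465], [443.0, 169.3])
dark ([151, 229, 332, 48, 6727], [316.5, 260.3])
dark ([278, 231, 362, 111, 17943], [521.3, 295.8])
dark ([0, 232, 640, 168, 51051], [246.8, 348.5])
.......................................
[... 1690 characters left out ...]
....................................................
................................................................................
................................................................................
................................................................................
................................................................................
................................................................................
................................................................................
................................................................................
................................................................................
```

```bash
python3 - <<'E'
from h import *
c=snap('wrist'); g=c['img'].astype(int).sum(2)
for v in (125,135): 
    w=np.where(g[v,240:420]<135)[0]+240; print(v,w.min(),w.max(),back(c,w.min(),v,.003).round(4),back(c,w.max(),v,.003).round(4))
for u in (290,305): 
    w=np.where(g[90:160,u]<135)[0]+90; print(u,w.min(),back(c,u,w.min(),.003).round(4))
for u in (285,): 
    w=np.where(g[90:230,u]<135)[0]+90; print(u,w.min(),w.max(),back(c,u,w.max(),.003).round(4))
E
```

```text
125 276 318 [ 0.5485 -0.1561  0.003 ] [ 0.5486 -0.2018  0.003 ]
135 277 318 [ 0.5378 -0.1569  0.003 ] [ 0.5379 -0.2019  0.003 ]
290 121 [ 0.5528 -0.1715  0.003 ]
305 120 [ 0.5539 -0.1877  0.003 ]
285 122 209 [ 0.453  -0.1638  0.003 ]
```

Emit:
drive_tool(
  deltas=[
    [[0,0,0],[0,2.45,-1.35],8],
    [[0,0,0],[3,0,0],8],
    [[0,0,0],[3,0,0],8],
    [[0,0,0],[3,0,0],8],
    [[0,0,0],[3,0,0],8],
    [[0,0,0],[2,0,0],8],
    [[0,0,0],[1.8,0,0],8],
    [[0,0,0],[0,0,0],5],
    [[0,0,0],[0,0,0],3],
    [[0,0,0],[0,0,0],0.8],
    [[0,0,0],[0,0,0],0.8],
    [[0,0,0],[0,0,0],0.8],
  ],
  force=45,
)

```text
clock: 30.15
tool_pos: [0.5046, -0.2268, 0.05]
eef_rot: [0.708, -0.0, -0.706, 0.001]
contact_force: [0.0, -0.4, -0.0]
opening: 0.556
```

Emit:
drive_tool(
  deltas=[
    [[0,0,0],[0,0,0],0.8],
    [[0,0,0],[0,0,0],0.8],
    [[0,0,0],[0,0,0],0.8],
    [[0,0,0],[0,0,0],0.8],
    [[0,0,0],[0,0,0],0.8],
    [[0,0,0],[0,0,0],0.8],
  ],
  force=45,
)

```text
clock: 30.65
tool_pos: [0.5036, -0.2266, 0.0486]
eef_rot: [0.707, 0.0, -0.707, 0.0]
contact_force: [1.0, -0.6, 0.7]
opening: 0.227
```

Emit:
drive_tool(
  deltas=[
    [[0,0,0],[0,0,0],0.8],
    [[0,0,0],[0,0,0],0.8],
    [[0,0,0],[-1.5,0,0],0.8],
    [[0,0,0],[-2.5,0,0],0.8],
    [[0,0,0],[-3,0,0],0.8],
    [[0,0,0],[-3,0,0],0.8],
    [[0,0,0],[-3,0,0],0.8],
    [[0,0,0],[-3,0,0],0.8],
    [[0,0,0],[0,0,0],0.8],
    [[0,0,0],[0,0,0],0.8],
  ],
)

```text
clock: 31.48
tool_pos: [0.5041, -0.227, 0.2097]
eef_rot: [0.708, -0.0, -0.706, 0.001]
contact_force: [0.4, 0.2, -2.1]
opening: 0.233
```

```bash
python3 - <<'E'
from h import *
c=snap('wrist','w16.png'); go([.49,.232,.0946],np.pi/2)
for b in blue(c): print('blue',b, back(c,*b[1],.074).round(4))
s=r.get_state(); print(s['q'].round(2), s['moment'].round(2))
E
```

```text
t 31.53 pos [ 0.5031 -0.2265  0.2082] tool y yaw -89.96 F [ 0.3  0.1 -1.7] op 0.226
turn deg [0.04 0.03 0.  ]
shift cm [ 11.36 -45.85   1.31] tool axes in world
 [[ 0.  0. -1.]
 [-0. -1.  0.]
 [-1.  0.  0.]]
blue ([100, 0, 94, 53, 2208], [149.9, 24.3]) [ 0.6416 -0.0931  0.074 ]
blue ([388, 0, 252, 52, 7790], [493.9, 26.7]) [ 0.64  -0.37   0.074]
blue ([86, 181, 34, 47, 1044], [103.0, 203.9]) [ 0.4917 -0.029   0.074 ]
blue ([283, 210, 60, 65, 3018], [313.4, 246.6]) [ 0.4488 -0.2239  0.074 ]
blue ([292, 308, 55, 26, 1251], [318.0, 319.6]) [ 0.3675 -0.2285  0.074 ]
[ 0.4   0.65 -0.09  1.84  0.09  0.66 -1.32] [-0.02  0.07  0.  ]
```

The wrist reads 1.7 N downward, so the pusher is in the grip. Moving it over the tray's left end.

Emit:
drive_tool(
  deltas=[
    [[0,0,0],[0,-3.82,0.11],0.8],
    [[0,0,0],[0,-3.82,0.11],0.8],
    [[0,0,0],[0,-3.82,0.11],0.8],
    [[0,0,0],[0,-3.82,0.11],0.8],
    [[0,0,0],[0,-3.82,0.11],0.8],
    [[0,0,0],[0,-3.82,0.11],0.8],
    [[0,0,0],[0,-3.82,0.11],0.8],
    [[0,0,0],[0,-3.82,0.11],0.8],
    [[0,0,0],[0,-3.82,0.11],0.8],
    [[0,0,0],[0,-3.82,0.11],0.8],
    [[0,0,0],[0,-3.82,0.11],0.8],
    [[0,0,0],[0,-3.82,0.11],0.8],
  ],
)

```text
clock: 32.53
tool_pos: [0.4884, 0.233, 0.2063]
eef_rot: [-0.706, 0.001, 0.708, -0.001]
contact_force: [0.7, -0.5, -2.0]
opening: 0.223
```

Emit:
drive_tool(
  deltas=[
    [[0,0,0],[0,0,0],0.8],
    [[0,0,0],[0,0,0],0.8],
    [[0,0,0],[0,0,0],0.8],
  ],
)

```text
clock: 32.78
tool_pos: [0.489, 0.2307, 0.2068]
eef_rot: [-0.706, 0.001, 0.708, -0.001]
contact_force: [0.7, 0.0, -1.9]
opening: 0.228
```

```bash
python3 - <<'E'
from h import *
c=snap('wrist','w17.png'); go([.49,.232,.0946],np.pi/2)
s=r.get_state(); print(s['q'].round(2), s['moment'].round(2))
for b in blue(c): print('blue',b)
for b in orange(c): print(b, (back(c,*b[1],.052)-[.6175,.162,0]).round(4))
E
```

```text
t 32.83 pos [0.4894 0.2298 0.2071] tool y yaw -90.05 F [-0.3 -0.2 -2.8] op 0.233
turn deg [-0.05  0.15 -0.17]
shift cm [11.25 -0.22 -0.06] tool axes in world
 [[ 0.  0. -1.]
 [-0. -1.  0.]
 [-1.  0.  0.]]
[-0.53  0.64  0.01  1.87 -0.01  0.64 -2.09] [ 0.07  0.   -0.03]
blue ([426, 68, 36, 21, 331], [440.3, 78.8])
blue ([585, 165, 31, 47, 1157], [599.7, 187.9])
blue ([284, 209, 59, 66, 3080], [314.2, 246.0])
blue ([291, 308, 54, 23, 1127], [317.5, 318.6])
([96, 58, 46, 17, 184], [119.7, 66.5]) [-0.0208  0.2426  0.052 ]
([372, 177, 78, 59, 1994], [410.1, 199.1]) [-0.1426 -0.0244  0.052 ]
```

Emit:
drive_tool(
  deltas=[
    [[0,0,0],[3,0,0],0.8],
    [[0,0,0],[3,0,0],0.8],
    [[0,0,0],[1.5,0,0],0.8],
    [[0,0,0],[1,0,0],0.8],
    [[0,0,0],[0.5,0,0],0.8],
    [[0,0,0],[0,0,0],0.8],
  ],
)

```text
clock: 33.33
tool_pos: [0.49, 0.2305, 0.1178]
eef_rot: [-0.707, 0.001, 0.708, -0.0]
contact_force: [-0.2, 0.0, -1.7]
opening: 0.231
```

Emit:
drive_tool(
  deltas=[
    [[0,0,0],[0.6,0,0],0.8],
    [[0,0,0],[0.6,0,0],0.8],
    [[0,0,0],[0.6,0,0],0.8],
    [[0,0,0],[0.2,0,0],0.8],
    [[0,0,0],[0,0,0],0.8],
  ],
)

```text
clock: 33.75
tool_pos: [0.4898, 0.2317, 0.0981]
eef_rot: [-0.707, -0.0, 0.707, -0.0]
contact_force: [0.2, -0.2, -1.4]
opening: 0.224
```

Emit:
drive_tool(
  deltas=[
    [[0,0,0],[0.15,0,0],0.8],
    [[0,0,0],[0.15,0,0],0.8],
    [[0,0,0],[0,0,0],0.8],
  ],
)

```text
clock: 34.0
tool_pos: [0.4901, 0.2318, 0.0955]
eef_rot: [0.707, 0.0, -0.707, 0.0]
contact_force: [-0.6, -0.1, -1.1]
opening: 0.231
```

Emit:
drive_tool(
  deltas=[
    [[0,0,0],[0.1,0,0],0.8],
    [[0,0,0],[0.1,0,0],0.8],
    [[0,0,0],[0,0,0],0.8],
  ],
)

```text
clock: 34.25
tool_pos: [0.4905, 0.2315, 0.0947]
eef_rot: [0.708, 0.0, -0.707, 0.0]
contact_force: [-1.9, -0.9, 8.2]
opening: 0.228
```

Emit:
drive_tool(
  deltas=[
    [[0,0,0],[-0.12,0,0],0.8],
    [[0,0,0],[0,0.3,0],0.8],
    [[0,0,0],[0,0.5,0],0.8],
    [[0,0,0],[0,0.5,0],0.8],
    [[0,0,0],[0,0.5,0],0.8],
    [[0,0,0],[0,0.5,0],0.8],
    [[0,0,0],[0,0.5,0],0.8],
    [[0,0,0],[0,0.5,0],0.8],
    [[0,0,0],[0,0.5,0],0.8],
    [[0,0,0],[0,0.5,0],0.8],
    [[0,0,0],[0,0.5,0],0.8],
    [[0,0,0],[0,0.5,0],0.8],
  ],
)

```text
clock: 35.25
tool_pos: [0.4902, 0.1784, 0.0948]
eef_rot: [0.707, 0.0, -0.707, 0.0]
contact_force: [-0.4, 1.2, 0.5]
opening: 0.225
```

```bash
python3 - <<'E'
from h import *
c=snap('wrist','w18.png'); go([.49,.078,.095],np.pi/2)
for b in orange(c): print(b, (back(c,*b[1],.052)-[.6175,.162,0]).round(4))
E
```

```text
t 35.3 pos [0.4901 0.1769 0.0948] tool y yaw -90.05 F [0.7 0.8 1. ] op 0.226
turn deg [-0.05  0.01 -0.07]
shift cm [-0.02  9.89  0.01] tool axes in world
 [[ 0.  0. -1.]
 [-0. -1.  0.]
 [-1.  0.  0.]]
([349, 209, 57, 43, 1396], [377.8, 224.1]) [-0.1266 -0.0213  0.052 ]
([409, 225, 35, 12, 302], [425.8, 231.5]) [-0.1315 -0.0516  0.052 ]
```

Emit:
drive_tool(
  deltas=[
    [[0,0,0],[0,0.4,0],0.8],
    [[0,0,0],[0,0.4,0],0.8],
    [[0,0,0],[0,0.4,0],0.8],
    [[0,0,0],[0,0.4,0],0.8],
    [[0,0,0],[0,0.4,0],0.8],
    [[0,0,0],[0,0.4,0],0.8],
    [[0,0,0],[0,0.4,0],0.8],
    [[0,0,0],[0,0.4,0],0.8],
    [[0,0,0],[0,0.4,0],0.8],
    [[0,0,0],[0,0.4,0],0.8],
    [[0,0,0],[0,0.4,0],0.8],
    [[0,0,0],[0,0.4,0],0.8],
  ],
)

```text
clock: 36.3
tool_pos: [0.4899, 0.1301, 0.0946]
eef_rot: [-0.707, 0.0, 0.707, -0.0]
contact_force: [0.0, 1.3, -1.8]
opening: 0.225
```

Emit:
drive_tool(
  deltas=[
    [[0,0,0],[0,0.35,0],0.8],
    [[0,0,0],[0,0.35,0],0.8],
    [[0,0,0],[0,0.35,0],0.8],
    [[0,0,0],[0,0.35,0],0.8],
    [[0,0,0],[0,0.35,0],0.8],
    [[0,0,0],[0,0.35,0],0.8],
    [[0,0,0],[0,0.35,0],0.8],
    [[0,0,0],[0,0.35,0],0.8],
    [[0,0,0],[0,0.35,0],0.8],
    [[0,0,0],[0,0.35,0],0.8],
    [[0,0,0],[0,0.35,0],0.8],
    [[0,0,0],[0,0.35,0],0.8],
  ],
)

```text
clock: 37.3
tool_pos: [0.4902, 0.0884, 0.0948]
eef_rot: [0.707, 0.0, -0.707, 0.0]
contact_force: [0.3, -0.1, -1.8]
opening: 0.223
```

```bash
python3 - <<'E'
from h import *
c=snap('wrist','w19.png'); go([.49,.068,.095],np.pi/2)
for b in orange(c): print(b, (back(c,*b[1],.03)-[.49,.02,0]).round(4))
E
```

```text
t 37.35 pos [0.4901 0.0874 0.0947] tool y yaw -90.03 F [-0.4 -0.6 -0.9] op 0.229
turn deg [-0.03  0.01 -0.06]
shift cm [-0.03  1.94  0.01] tool axes in world
 [[ 0.  0. -1.]
 [-0. -1.  0.]
 [-1.  0.  0.]]
([349, 180, 22, 40, 764], [359.0, 199.7]) [0.0106 0.0397 0.03  ]
([376, 182, 39, 54, 1423], [394.9, 209.6]) [0.0035 0.0147 0.03  ]
([364, 229, 19, 23, 215], [373.7, 237.4]) [-0.017   0.0283  0.03  ]
```

Emit:
drive_tool(
  deltas=[
    [[0,0,0],[0,0.35,0],0.8],
    [[0,0,0],[0,0.35,0],0.8],
    [[0,0,0],[0,0.35,0],0.8],
    [[0,0,0],[0,0.35,0],0.8],
    [[0,0,0],[0,0.35,0],0.8],
    [[0,0,0],[0,0.35,0],0.8],
    [[0,0,0],[0,0.2,0],0.8],
    [[0,0,0],[0,0,0],0.8],
    [[0,0,0],[0,0,0],0.8],
  ],
)

```text
clock: 38.1
tool_pos: [0.4902, 0.0657, 0.0947]
eef_rot: [0.707, 0.0, -0.707, 0.0]
contact_force: [-0.4, 0.3, -2.1]
opening: 0.231
```

```bash
python3 - <<'E'
from h import *
c=snap('wrist','w20.png'); go([.49,.068,.095],np.pi/2)
for b in orange(c): print(b, (back(c,*b[1],.012)-[.49,.02,0]).round(4))
k=cv2.inRange(cv2.cvtColor(c['img'],cv2.COLOR_RGB2HSV),(5,150,120),(22,255,255))
for row in k[150:260:4,320:460:2]: print(''.join('#' if v else '.' for v in row))
E
```

```text
t 38.15 pos [0.4902 0.066  0.0948] tool y yaw -89.95 F [-0.5 -0.  -0.8] op 0.227
turn deg [ 0.05 -0.01  0.01]
shift cm [-0.02 -0.2   0.02] tool axes in world
 [[ 0.  0. -1.]
 [-0. -1.  0.]
 [-1.  0.  0.]]
([332, 141, 20, 21, 171], [343.8, 147.2]) [0.0445 0.0266 0.012 ]
([349, 183, 40, 60, 1545], [366.9, 211.9]) [-0.0038  0.0081  0.012 ]
............####......................................................
.............###......................................................
..............#.......................................................
......................................................................
......................................................................
......................................................................
......................................................................
......................................................................
......................................................................
..................#########...........................................
................#############......................
[... 526 characters left out ...]
......###################....................................
...............####################...................................
.....................#############....................................
.......................###########....................................
.........................#####........................................
..........................###.........................................
......................................................................
......................................................................
......................................................................
......................................................................
```

Emit:
drive_tool(
  deltas=[
    [[0,0,0],[-2,0,0],0.8],
    [[0,0,0],[-3,0,0],0.8],
    [[0,0,0],[-3,0,0],0.8],
    [[0,0,0],[-4,0,0],0.8],
    [[0,0,0],[-3,2,0],0.8],
    [[0,0,0],[0,4,1.5],0.8],
    [[0,0,0],[0,4,1.5],0.8],
    [[0,0,0],[0,4,1],0.8],
    [[0,0,0],[0,2,1],0.8],
    [[0,0,0],[0,0,0],0.8],
    [[0,0,0],[0,0,0],0.8],
    [[0,0,0],[0,0,0],0.8],
  ],
)

```text
clock: 39.15
tool_pos: [0.4415, -0.0912, 0.2448]
eef_rot: [0.707, 0.001, -0.707, 0.0]
contact_force: [-0.2, 0.5, -1.4]
opening: 0.225
```

```bash
python3 - <<'E'
from h import *
c=snap('wrist','w21.png'); go([.49,-.198,.2],np.pi/2); d=snap('scene','s21.png')
for b in orange(c): print(b, (back(c,*b[1],.012)-[.49,.02,0]).round(4))
for b in orange(d,5): print('scene',b, (back(d,*b[1],.012)-[.49,.02,0]).round(4))
st=orange(c); 
k=cv2.inRange(cv2.cvtColor(c['img'],cv2.COLOR_RGB2HSV),(5,150,120),(22,255,255))
print('pan corners',[np.round(proj(c,[.49+sx*.065,.02+sy*.052,.034])).tolist() for sx in(1,-1) for sy in(1,-1)])
for row in k[60:260:4,60:300:2]: 
    if row.any(): print(''.join('#' if v else '.' for v in row))
E
```

```text
t 39.2 pos [ 0.4417 -0.0907  0.2448] tool y yaw -89.81 F [ 0.7 -0.  -2.1] op 0.227
turn deg [ 0.19 -0.04  0.05]
shift cm [ 4.48 10.73 -4.83] tool axes in world
 [[ 0.  0. -1.]
 [-0. -1.  0.]
 [-1.  0.  0.]]
([182, 84, 22, 22, 361], [192.2, 94.5]) [0.0416 0.0323 0.012 ]
([568, 112, 30, 18, 251], [582.1, 121.0]) [ 0.0126 -0.4234  0.012 ]
([192, 116, 40, 55, 1267], [211.8, 143.0]) [-0.0135  0.0145  0.012 ]
scene ([302, 245, 11, 19, 117], [307.0, 253.2]) [-0.0149  0.0103  0.012 ]
pan corners [[163.0, 70.0], [261.0, 70.0], [177.0, 189.0], [266.0, 189.0]]
.................................................................##.....................................................
..............................................................########..................................................
.............................................................###########................................................
.............................................................###########................................................
............................................................
[... 1175 characters left out ...]
...........................................########.#########..................................
.........................................................................############...................................
.......................................................................#########........................................
.......................................................................##########.......................................
.......................................................................#########........................................
........................................................................#######.........................................
```

All five tablets show inside the pan: one alone at (192,95) and a cluster of four around (212,143). I'll put the pusher back now.

Emit:
drive_tool(
  deltas=[
    [[0,0,0],[0,3.5,-1.5],0.8],
    [[0,0,0],[0,3.7,-1.6],0.8],
    [[0,0,0],[0,3.5,-1.6],0.8],
    [[0,0,0],[3.5,0,0],0.8],
    [[0,0,0],[3.5,0,0],0.8],
    [[0,0,0],[3.5,0,0],0.8],
    [[0,0,0],[3.5,0,0],0.8],
    [[0,0,0],[2.5,0,0],0.8],
    [[0,0,0],[1.5,0,0],0.8],
    [[0,0,0],[0.8,0,0],0.8],
    [[0,0,0],[0,0,0],0.8],
    [[0,0,0],[0,0,0],0.8],
  ],
)

```text
clock: 40.25
tool_pos: [0.4889, -0.1985, 0.057]
eef_rot: [0.707, 0.001, -0.707, 0.001]
contact_force: [-0.3, -0.5, -0.8]
opening: 0.227
```

Emit:
drive_tool(
  deltas=[
    [[0,0,0],[0.3,0,0],0.8],
    [[0,0,0],[0.2,0,0],0.8],
    [[0,0,0],[0.1,0,0],0.8],
    [[0,0,0],[0,0,0],0.8],
  ],
)

```text
clock: 40.58
tool_pos: [0.4884, -0.1994, 0.0512]
eef_rot: [0.707, 0.0, -0.707, 0.0]
contact_force: [-0.2, -0.6, -1.0]
opening: 0.224
```

Emit:
drive_tool(
  deltas=[
    [[0,0,0],[0.15,0,0],0.8],
    [[0,0,0],[0.1,0,0],0.8],
    [[0,0,0],[0.1,0,0],0.8],
    [[0,0,0],[0,0,0],0.8],
  ],
)

```text
clock: 40.92
tool_pos: [0.4883, -0.1993, 0.0487]
eef_rot: [0.707, 0.0, -0.707, 0.0]
contact_force: [-3.0, 0.8, 13.5]
opening: 0.225
```

Emit:
drive_tool(
  deltas=[
    [[0,0,0],[-0.12,0,0],0.8],
    [[0,0,0],[0,0,0],3],
    [[0,0,0],[0,0,0],5],
    [[0,0,0],[0,0,0],7],
    [[0,0,0],[0,0,0],7],
    [[0,0,0],[0,0,0],7],
    [[0,0,0],[-2,0,0],7],
    [[0,0,0],[-4,0,0],7],
    [[0,0,0],[-4,0,0],7],
    [[0,0,0],[-4,0,0],7],
    [[0,0,0],[-4,0,0],7],
    [[0,0,0],[0,0,1],7],
  ],
)

```text
clock: 41.92
tool_pos: [0.4838, -0.2004, 0.2354]
eef_rot: [0.713, -0.001, -0.702, 0.002]
contact_force: [1.1, -0.6, 0.2]
opening: 0.793
```

Emit:
drive_tool(
  deltas=[
    [[0,0,0],[0,-3.5,0],7],
    [[0,0,0],[0,-3.5,0],7],
    [[0,0,0],[0,-2.5,0],7],
    [[0,0,0],[0,0,0],7],
    [[0,0,0],[0,0,0],7],
    [[0,0,0],[0,0,0],7],
  ],
)

```text
clock: 42.42
tool_pos: [0.4779, -0.1051, 0.2284]
eef_rot: [-0.707, 0.0, 0.707, -0.0]
contact_force: [-0.3, -0.7, 0.1]
opening: 0.792
```

```bash
python3 - <<'E'
from h import *
c=snap('wrist','w22.png'); go([.49,-.198,.2],np.pi/2); d=snap('side','si22.png')
for b in orange(c): print(b, (back(c,*b[1],.012)-[.49,.02,0]).round(4))
for b in blue(c): print('blue',b, back(c,*b[1],.077).round(4))
cv2.imwrite('pics/m22.png',np.vstack([c['img'][20:260,:,::-1],cv2.resize(d['img'][150:290,240:400,::-1],(411,360))[:, :, :] if 0 else np.pad(cv2.resize(d['img'][150:290,240:400,::-1],(411,360)),((0,0),(0,229),(0,0)))]))
E
```

```text
t 42.47 pos [ 0.4779 -0.1057  0.2284] tool y yaw -90.07 F [-0.9  0.4 -1.1] op 0.793
turn deg [-0.07  0.01 -0.06]
shift cm [ 2.84  9.23 -1.21] tool axes in world
 [[ 0.  0. -1.]
 [-0. -1.  0.]
 [-1.  0.  0.]]
([166, 117, 23, 21, 372], [177.0, 127.2]) [0.0419 0.0321 0.012 ]
([177, 149, 42, 55, 1312], [197.6, 175.6]) [-0.0136  0.0144  0.012 ]
([559, 148, 29, 21, 268], [573.1, 158.3]) [ 0.0064 -0.4232  0.012 ]
blue ([314, 0, 34, 23, 735], [329.6, 10.6]) [ 0.6295 -0.1162  0.077 ]
blue ([531, 0, 109, 22, 1758], [593.3, 9.9]) [ 0.63   -0.3382  0.077 ]
blue ([224, 150, 27, 46, 891], [237.0, 172.1]) [ 0.4921 -0.0292  0.077 ]
blue ([396, 151, 31, 46, 1253], [411.5, 172.8]) [ 0.4912 -0.1961  0.077 ]
```

View pics/m22.png

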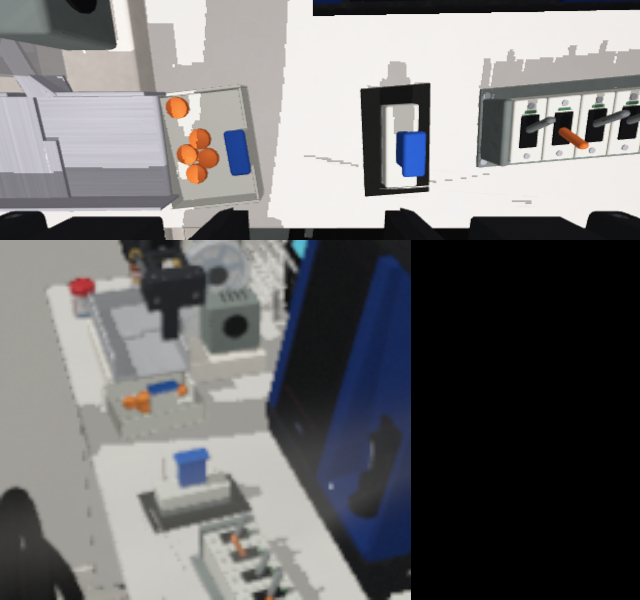

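The last view shows all five tablets in the pan, the tray empty, and the pusher upright on its mat at (411,173). The orange lever is off, the visible grey ones are on, and the arm is clear. Handing in.

```bash
python3 - <<'E'
from h import *
i=cv2.imread('pics/w12.png'); k=cv2.inRange(cv2.cvtColor(i,cv2.COLOR_BGR2HSV),(100,120,60),(125,255,255))[170:215,270:350]
print('tab yaw at w12',cv2.minAreaRect(cv2.findNonZero(k)))
print(r.get_state()['contact_force'].round(1)); print(r.finish_job())
E
```

```text
tab yaw at w12 ((44.335357666015625, 21.518295288085938), (19.65681266784668, 43.84132385253906), 83.6598129272461)
[-0.2 -0.3  0.5]
the job is handed in; nothing more can be done
None
```

The job is handed in at about 42 s of the 200 s limit, with every task step carried out; no verdict was reported.

**What I did**
- **Toggles:** I switched off both orange toggles. After the second was pushed, the wrist view showed both leaning towards the robot and the grey ones still leaning away.
- **Pan:** I slid the pan under the lip until it touched the plinth. I then corrected its x position by about 11 mm, because my first estimate of the dispenser's position was short.
- **Crank:** I turned it one full turn plus about 20°, at roughly one turn in six seconds. Five tablets dropped, matching the five counted in the drum at the start, and the drum looked empty afterwards.
- **Sweep:** I swept all five over the lip with the pusher, then stood it back on the mat. It had been knocked about 25 mm before I picked it up.

**Last checks**
- The last picture showed all five tablets in the pan and the tray empty.
- The pusher stood upright and released, within a few millimetres of the mat's middle.
- The arm was clear, with a wrist force near zero.
- In that picture the visible orange lever was off and the visible grey ones were on. The far end of the switch bank was out of frame.

**What did not fully agree**
- The pan ended turned by about 0.1 rad (6°) after the x correction. That is within the 0.2 rad limit, but it is not perfectly square.
- The camera estimates of the dispenser's position varied by several millimetres, so I put the pan within roughly 5 to 8 mm of its dock, where 18 mm is allowed.
- I did not check the jar and the dropper bottle on their own at the end. The arm never went down near them.

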